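# Kit the parts of an intake pipe for welding

## Robot

A 6-joint arm with a two-finger parallel gripper is mounted at the origin on the work surface. World frame = base frame: x ahead of the robot, y to its left, z up, the work surface at z = 0. Lengths are in m, angles in rad, forces in N, time in s.
With the tool pointing down it reaches from about 0.225 to 0.875 m from the base axis. Payload 3.4 kg.
Tool frame: the origin (TCP) lies at the very end of the fingers, on their centre line; the grasp point (between the pads) lies 19 mm behind it; z points along the fingers, x is the direction in which the jaws open and shut, and the axes are right-handed (so a half turn about z gives the same grasp; the last joint's range is limited). The gripper opens to 85 mm and grips with 20 to 120 N. Pads are 22 mm wide; open, the fingers measure 114 mm over their backs; the gripper's body (76 mm by 85 mm) begins 54 mm behind the grasp point. The pads swing forward as they close: fully open they stand 13 mm farther back than shut.
Start: joints at [-1.448, 0.276, 1.505, -0, 1.361, -0.121], TCP at [0.139, -0.558, 0.231] pointing down, gripper open.
Joint ranges: [-2.89, 2.89], [-0.75, 2.08], [0.22, 2.7], [-1.18, 4.32], [0.11, 2.71], [-2.7, 2.7]. Speed limits (rad/s): [2.57, 2.57, 3.14, 3.14, 3.14, 3.14].

## Interface

Orientations are given as a unit quaternion [w, x, y, z].
In Python, from rig import manip gives the robot as it stands.
- The arm moves only by the tool send_rows, never from a script. Its argument "increments" is a list of rows, each a list of 5 numbers: the opening, from 0 (shut) to 1 (fully open), then the shift along the tool's x, y, z in m, then the turn about the tool's z in rad. A call has 1 to 8 rows; each row shifts and turns the commanded pose from where the row before left it, along the tool's axes as they then stand; what a row does not reach is not made up. A row lasts 1/8 s, in which the tool goes at most 62.5 mm and 10.7 degrees, less where a joint would pass 70% of its speed; a pose out of reach is approached as far as the arm can. A call is refused whole if a number of a shift passes 0.0625 or a number of a turn 0.188, either way. A call with a gripper value outside its range is refused whole. The fingers move at their own pace and stop on an object; "squeeze" is the grip in N (left out, the last holds). Time passes only in rows, so rows that do not move let the fingers close. It gives the time, the measured TCP pose, the force and the opening at its end, in the units of the state.
- manip.get_state(): the state, without advancing time (a new reading comes with each control period).
- manip.get_image(name): name is "scene" or "top" or "wrist"; returns the picture (384x512x3 uint8, red, green, blue); there is no depth.
- manip.calibration(name): a dict with "fx", "fy", "cx", "cy" (pixels), "camera_from_world" (4x4, takes a point from world to camera coordinates). Camera axes: x right, y up, looking along -z (the intrinsics and any distortion apply to the point x, -y, -z); pixel columns grow to the right and rows downward; lengths in m; the calibration is good to about 2 mm. A picture is of the moment at which its call begins: read the wrist's pose just before it. calibration takes no time and is no camera call; for the wrist camera it gives the pose at the moment of the call.
- manip.sign_off(): hands the job in, once; it reports no verdict.
The state is a dict: "clock": time; "qpos": joint angles; "qd": joint speeds; "effort": joint torques, N m; "position": TCP position; "ee_rot": TCP orientation; "contact_force": force on the tool from outside, world axes, zero at the start; "moment": the same for the moment, N m; "width": finger opening in m.
Only numpy, scipy, OpenCV 4.12 (cv2) and the standard library are available. Lean on these libraries where they do the work, as an engineer would, in place of code of your own. Each camera call takes 0.05 s, during which the arm holds its last target.

## Task

Lay out the kit for the next intake pipe in the kit tray: the bored flange, hub up, over the steel post, the reducer, wide end down, in the large round pocket, the small sensor bung, collar down, in the small round pocket, and the channel foot, legs down, in the long trough, each seated flat on the bottom of its nest. Set each part down, do not drop or fling it, and leave the blank (solid) flange and the straight pipe stub where they lie: they are not part of this job.

Things in the scene. Friction and masses are not known exactly. Their poses are not given: they have to be found in the camera images.
- flange: weld-neck flange of bare steel with a through bore, lying hub up: round base 70 mm across and 10 mm thick with four small bolt holes, round hub 48 mm across above it up to 26 mm height, bore 38 mm across. Origin: centre of the underside, z up. About 0.3 kg; grip it across the hub
- reducer: concentric pipe reducer of bare steel, open at both ends, standing wide end down: 60 mm across for the lowest 12 mm, tapering to 41 mm across at 33 mm height, then straight up to 56 mm. Origin: centre of the underside, z up. About 0.2 kg; grip it across the narrow straight top
- bung: small steel sensor bung (weld-in boss), standing collar down: collar 34 mm across and 8 mm high, above it a plain round neck 26 mm across up to 28 mm height, bore 16 mm. Origin: centre of the underside, z up. About 0.09 kg
- channel: mounting foot: a steel U-channel lying legs down, 80 mm long (its x axis), 40 mm wide (y), 30 mm high, 4 mm wall, a short dark slot in its top. Origin: centre of the underside, z up. About 0.23 kg; either way round is right
- blank_flange: look-alike that stays: same outline as the flange (base 70 mm, hub 48 mm, 26 mm high) but solid, the top of its hub is closed. Origin: centre of the underside
- stub: look-alike that stays: straight pipe stub of bare steel, 60 mm across over its whole height of 56 mm, open at both ends. Origin: centre of the underside
- nest_post: nest for the flange: grey 104 mm square block, one of four set 110 mm apart, two by two, in the fixed kit tray (12 mm rim). Origin: centre of its underside, z up, seat surface 8 mm above it. An upright steel post 22 mm across in its middle, its tapered top 26 mm above the seat; the flange's bore goes over it (8 mm play all round)
- nest_large: nest for the reducer: grey 104 mm square block, one of four set 110 mm apart, two by two, in the fixed kit tray (12 mm rim). Origin: centre of its underside, z up, seat surface 8 mm above it. A large round pocket: white ring wall 8 mm high above the seat, 76 mm across inside, 84 mm outside, centred
- nest_small: nest for the bung: grey 104 mm square block, one of four set 110 mm apart, two by two, in the fixed kit tray (12 mm rim). Origin: centre of its underside, z up, seat surface 8 mm above it. A small round pocket: white ring wall 8 mm high above the seat, 52 mm across inside, 60 mm outside, centred
- nest_trough: nest for the channel: grey 104 mm square block, one of four set 110 mm apart, two by two, in the fixed kit tray (12 mm rim). Origin: centre of its underside, z up, seat surface 8 mm above it. A rectangular trough: white walls 8 mm high above the seat, inside 96 mm long (along its x axis) and 58 mm wide (y), centred
There are look-alikes about, which are no part of the job. Leave any turquoise look-alike of the channel alone.

How it is judged:
By the outcome, as a careful person would: the job done as asked, in the order asked, and still so for the second after the job is handed in, with the robot touching nothing.
It also fails if it takes over 115 s, if anything falls off the work surface, if the arm or the gripper's body presses on something with over 40 N, if the wrist force passes 120 N, or if a joint passes its speed limit or range.

## Working session

There is one attempt and no reset: what is moved stays moved. The work goes in short steps, Python scripts to look and compute and a tool call to move; the robot and the scene stay as the last step left them, time stands still between calls to the robot, and variables do not carry over. Pictures are saved under pics/ and viewed, and the job is handed in when it is done.

Besides the shell and the picture viewer there is one more tool, called after "Call:" by a JSON object that holds its "op" and its "data". send_rows: Moves the arm, as the interface text tells. Its arguments: {"type":"object","properties":{"increments":{"type":"array","items":{"type":"array","items":{"type":"number"}}},"squeeze":{"type":"number"}},"required":["increments"]}

```bash
ls; mkdir -p pics; cat > h.py <<'E'
from rig import manip
import numpy as np, cv2
def snap(n,f):
    c=manip.calibration(n); im=manip.get_image(n); cv2.imwrite(f'pics/{f}.png',im[:,:,::-1]); np.save(f'pics/{f}.npy',np.array([0])); 
    import pickle; pickle.dump((c,im),open(f'pics/{f}.pkl','wb')); return c,im
def load(f):
    import pickle; return pickle.load(open(f'pics/{f}.pkl','rb'))
def ray(c,u,v):
    T=np.array(c['camera_from_world']); R=T[:3,:3]; o=-R.T@T[:3,3]
    d=np.array([(u-c['cx'])/c['fx'],-(v-c['cy'])/c['fy'],-1.]); return o,R.T@d
def onz(c,u,v,z):
    o,d=ray(c,u,v); return o+d*(z-o[2])/d[2]
def proj(c,p):
    T=np.array(c['camera_from_world']); q=T[:3,:3]@np.array(p)+T[:3,3]
    return c['cx']+c['fx']*q[0]/-q[2], c['cy']-c['fy']*q[1]/-q[2]
E
python3 - <<'E'
from h import *
s=manip.get_state(); print(s)
for n in('scene','top','wrist'):
    c,im=snap(n,n+'0'); print(n,{k:(np.round(v,4).tolist()) for k,v in c.items()})
E
```

```text
pics
{'clock': 0.0, 'qpos': array([-1.44800360e+00,  2.76587531e-01,  1.50614956e+00, -1.82830416e-05,
        1.36069268e+00, -1.21014018e-01]), 'qd': array([ 0.00014489, -0.00101385,  0.00071027, -0.00075262, -0.00066225,
        0.00062929]), 'effort': array([-1.15051389e-03, -4.16774082e+01, -2.45801014e+01,  2.25113121e-05,
        1.09602395e-02, -9.49478277e-06]), 'position': array([ 0.13871861, -0.55746404,  0.23043742]), 'ee_rot': array([-6.42613296e-04,  7.87845544e-01, -6.15872190e-01, -6.56409880e-04]), 'contact_force': array([ 0.19541728, -0.23615554,  0.14815928]), 'moment': array([ 0.00501673, -0.0195254 , -0.00970015]), 'width': 0.08547079712882759}
scene {'fx': 356.796, 'fy': 356.796, 'cx': 252.1457, 'cy': 191.2442, 'camera_from_world': [[0.3227, 0.9465, 0.0002, -0.1432], [-0.6295, 0.2144, 0.7468, 0.3029], [0.7069, -0.2411, 0.665, -1.394], [0.0, 0.0, 0.0, 1.0]]}
top {'fx': 352.1465, 'fy': 352.1465, 'cx': 253.4971, 'cy': 190.8956, 'camera_from_world': [[0.016, -0.9996, -0.0229, -0.0337], [0.9879, 0.0123, 0.1549, -0.532], [-0.1545, -0.0251, 0.9877, -0.9548], [0.0, 0.0, 0.0, 1.0]]}
wrist {'fx': 300.3722, 'fy': 300.3722, 'cx': 258.6476, 'cy': 192.9379, 'camera_from_world': [[0.2402, -0.9707, -0.0025, -0.5742], [0.9178, 0.228, -0.3251, 0.0394], [0.3161, 0.0758, 0.9457, -0.3823], [0.0, 0.0, 0.0, 1.0]]}
```

View pics/top0.png

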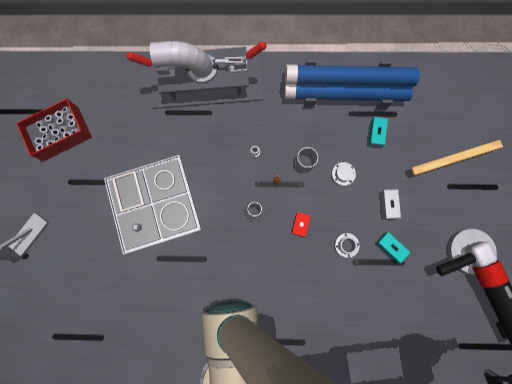

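View pics/scene0.png

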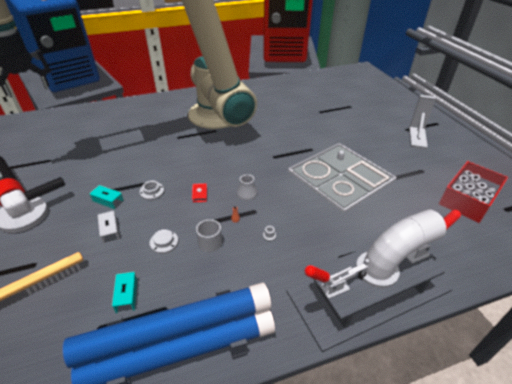

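View pics/wrist0.png

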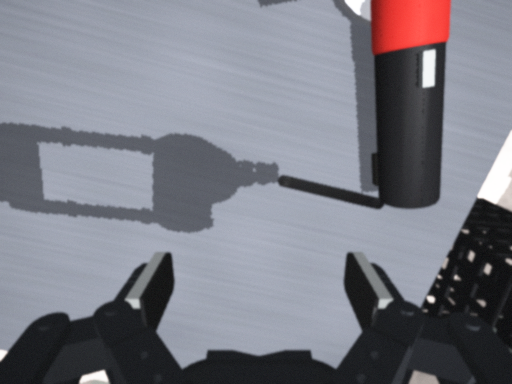

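The top view shows the bored flange at (347,245), the blank at (343,174) and the reducer at (254,210). The stub is at (307,158), the bung at (255,151) and the grey channel at (391,204). The tray has the post at (137,228), the large pocket at (174,215), the small pocket at (164,180) and the trough at (128,192). Next I'll zoom in.

```bash
python3 - <<'E'
from h import *
c,im=load('top0')
a=cv2.resize(im[140:265,95:210],None,fx=4.5,fy=4.5,interpolation=cv2.INTER_CUBIC);cv2.imwrite('pics/tray.png',a[:,:,::-1])
b=cv2.resize(im[135:265,235:415],None,fx=4.4,fy=4.4,interpolation=cv2.INTER_CUBIC);cv2.imwrite('pics/parts.png',b[:,:,::-1])
c,im=load('scene0')
b=cv2.resize(im[160:270,80:290],None,fx=3.8,fy=3.8,interpolation=cv2.INTER_CUBIC);cv2.imwrite('pics/parts_s.png',b[:,:,::-1])
E
```

```text
(no output)
```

View pics/tray.png

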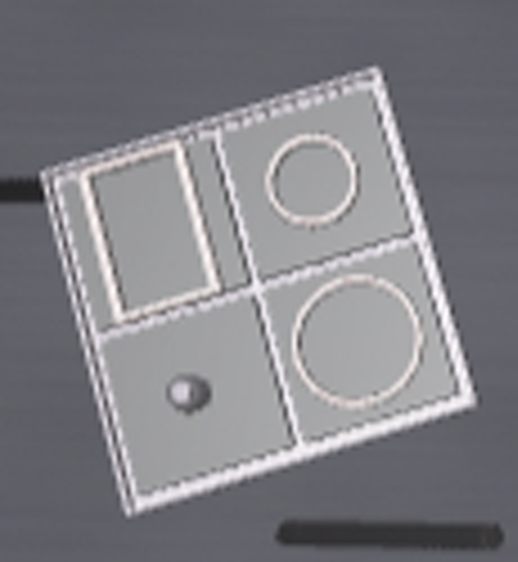

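View pics/parts.png

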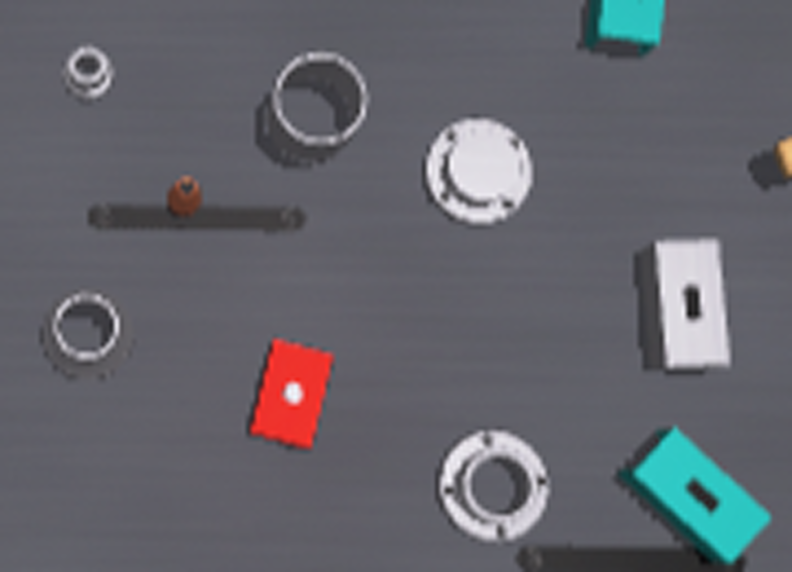

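View pics/parts_s.png

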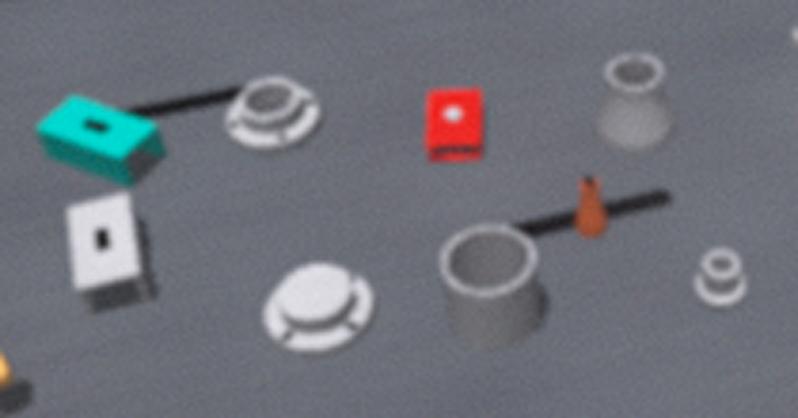

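The close-ups confirm which part is which. I'll triangulate from the top and scene pixels.

```bash
cat >> h.py <<'E'
def tri(*cuv):
    A=np.zeros((3,3));b=np.zeros(3);L=[]
    for c,u,v in cuv:
        o,d=ray(c,u,v);d=d/np.linalg.norm(d);P=np.eye(3)-np.outer(d,d);A+=P;b+=P@o;L.append((o,d))
    p=np.linalg.solve(A,b); return p,[round(1e3*np.linalg.norm(np.cross(p-o,d)),1) for o,d in L]
E
python3 - <<'E'
from h import *
ct,_=load('top0');cs,ims=load('scene0')
f=lambda p,s,o:[(p[i]+.5)/s-.5+o[i] for i in(0,1)]
P=dict(flange=((498,485),(270,100),.026),red=((86,326),(635,73),.056),bung=((88,66),(721,263),.028),chan=((692,303),(102,239),.03),blank=((489,170),(315,292),.026),stub=((321,99),(489,259),.056),turq=((703,495),(96,126),.03))
for k,(a,b,z) in P.items():
    a=f(a,4.4,(235,135));b=f(b,3.8,(80,160))
    p,e=tri((ct,*a),(cs,*b)); print(k,p.round(4),e,'top@z',onz(ct,*a,z).round(4),'scene@z',onz(cs,*b,z).round(4))
T=dict(large=((358,341),.016),small=((311,180),.016),post=((186,390),.034),centre=((257,289),.008))
for k,(a,z) in T.items():
    a=f(a,4.5,(95,140));print(k,onz(ct,*a,z).round(4))
for a in ((84,172),(182,142),(216,290),(120,318)): print('trough',onz(ct,*f(a,4.5,(95,140)),.016).round(4))
for a in ((43,172),(377,70),(474,403),(130,514)): print('tray',onz(ct,*f(a,4.5,(95,140)),.012).round(4))
b=cv2.resize(ims[135:215,280:405],None,fx=6,fy=6,interpolation=cv2.INTER_CUBIC);cv2.imwrite('pics/tray_s.png',b[:,:,::-1])
E
```

```text
flange [ 0.3859 -0.2914  0.024 ] [np.float64(0.1), np.float64(0.1)] top@z [ 0.3859 -0.291   0.026 ] scene@z [ 0.3885 -0.2912  0.026 ]
red [ 0.4805 -0.0289  0.0548] [np.float64(0.2), np.float64(0.2)] top@z [ 0.4803 -0.0291  0.056 ] scene@z [ 0.482  -0.0292  0.056 ]
bung [ 0.6566 -0.0268  0.0278] [np.float64(0.4), np.float64(0.4)] top@z [ 0.6565 -0.0271  0.028 ] scene@z [ 0.6568 -0.0265  0.028 ]
chan [ 0.5031 -0.4163  0.0303] [np.float64(0.1), np.float64(0.1)] top@z [ 0.5031 -0.4165  0.03  ] scene@z [ 0.5029 -0.4162  0.03  ]
blank [ 0.5903 -0.2888  0.0236] [np.float64(2.1), np.float64(2.1)] top@z [ 0.5895 -0.2903  0.026 ] scene@z [ 0.5933 -0.2867  0.026 ]
stub [ 0.6286 -0.1767  0.0556] [np.float64(0.7), np.float64(0.7)] top@z [ 0.6283 -0.1773  0.056 ] scene@z [ 0.6292 -0.176   0.056 ]
turq [ 0.3818 -0.4172  0.0303] [np.float64(0.7), np.float64(0.7)] top@z [ 0.3817 -0.418   0.03  ] scene@z [ 0.3818 -0.4165  0.03  ]
large [0.462  0.2022 0.016 ]
small [0.5666 0.2383 0.016 ]
post [0.4282 0.3046 0.034 ]
centre [0.4956 0.2719 0.008 ]
trough [0.5702 0.388  0.016 ]
trough [0.5909 0.3248 0.016 ]
trough [0.4937 0.296  0.016 ]
trough [0.4747 0.3571 0.016 ]
tray [0.5706 0.417  0.012 ]
tray [0.6417 0.1997 0.012 ]
tray [0.4238 0.1267 0.012 ]
tray [0.3505 0.343  0.012 ]
```

View pics/tray_s.png

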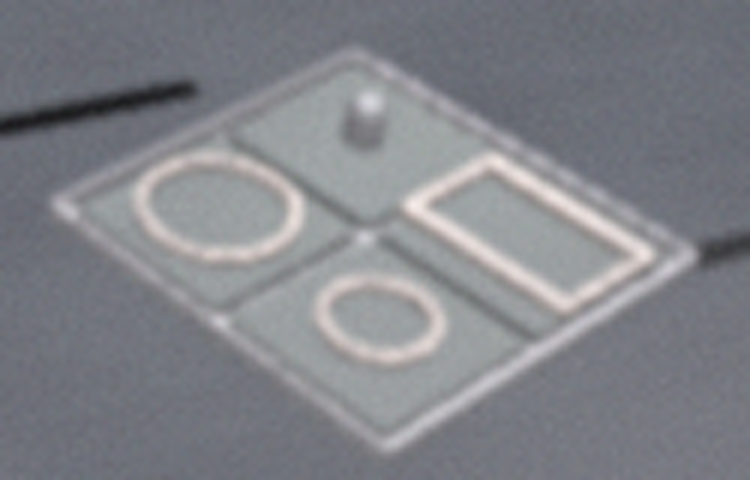

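```bash
cat >> h.py <<'E'
from scipy.spatial.transform import Rotation as Ro
def pose():
    s=manip.get_state(); q=s['ee_rot']; R=Ro.from_quat([q[1],q[2],q[3],q[0]]).as_matrix(); return s,s['position'],R
def go(target,ang=None):
    "print tool-frame shift to world target; ang = wanted world angle (deg) of tool x (mod 180)"
    s,p,R=pose(); d=R.T@(np.array(target)-p)
    a=np.degrees(np.arctan2(R[1,0],R[0,0])); print('t',round(s['clock'],2),'pos',p.round(4),'xang',round(a,1),'F',s['contact_force'].round(1),'w',round(s['width'],4),'q',s['qpos'].round(2))
    print('shift',d.round(4),'tilt',R[:,2].round(3))
    if ang is not None:
        t=(ang-a+90)%180-90; print('turn world deg',round(t,1),'=> tool z rad',round(-np.radians(t),3))
E
python3 - <<'E'
from h import *
ct,_=load('top0');cs,ims=load('scene0');cw,_=load('wrist0')
f=lambda p,s,o:[(p[i]+.5)/s-.5+o[i] for i in(0,1)]
for k,a,b in (('large',(358,341),(219,207)),('small',(311,180),(380,318)),('post',(186,390),(369,102)),('trough',(150.5,230.5),(531,232))):
    p,e=tri((ct,*f(a,4.5,(95,140))),(cs,*f(b,6,(280,135))));print(k,p.round(4),e)
s,p,R=pose()
T=np.array(cw['camera_from_world']);o=-T[:3,:3].T@T[:3,3]
print('cam in tool',(R.T@(o-p)).round(4),'TCP in cam',(T[:3,:3]@p+T[:3,3]).round(4),'TCP px',proj(cw,p))
print('cam axes in tool\n',(R.T@T[:3,:3].T).round(3))
for z in (0,-.013,-.019): print(z,[np.round(proj(cw,p+R@np.array([x,0,z])),1) for x in(-.0427,.0427)])
go([.386,-.291,.2])
# channel angle from top slot/edges
for a in ((655,243),(719,238),(731,365),(664,369)): print(onz(ct,*f(a,4.4,(235,135)),.03).round(4))
E
```

```text
large [0.4621 0.2023 0.0176] [np.float64(0.6), np.float64(0.6)]
small [0.5662 0.2377 0.0177] [np.float64(0.1), np.float64(0.1)]
post [0.4284 0.3044 0.0375] [np.float64(1.0), np.float64(1.0)]
trough [0.5323 0.342  0.0179] [np.float64(1.4), np.float64(1.4)]
cam in tool [ 0.0004 -0.0864 -0.1423] TCP in cam [-0.0002 -0.0354 -0.1626] TCP px (np.float64(258.36242145831693), np.float64(258.314222739759))
cam axes in tool
 [[ 1.     0.001  0.001]
 [ 0.001 -0.946 -0.325]
 [ 0.001  0.325 -0.946]]
0 [array([179.5, 258.3]), array([337.3, 258.3])]
-0.013 [array([173. , 272.1]), array([343.7, 272.1])]
-0.019 [array([169.7, 279.3]), array([347. , 279.2])]
t 0.15 pos [ 0.1387 -0.5576  0.2306] xang -76.0 F [-0.4 -0.6  0.1] w 0.0854 q [-1.45  0.28  1.51 -0.    1.36 -0.12]
shift [-0.199  -0.3043  0.031 ] tilt [-0.     0.001 -1.   ]
[ 0.5418 -0.3946  0.03  ]
[ 0.5456 -0.4356  0.03  ]
[ 0.4637 -0.4393  0.03  ]
[ 0.4606 -0.397   0.03  ]
```

Call:
{"op": "send_rows", "data": {"increments": [[0.8,-0.012,-0.018,0.006,0],[0.8,-0.025,-0.038,0.013,0],[0.8,-0.03,-0.046,0.015,0],[0.8,-0.033,-0.05,0.017,0],[0.8,-0.033,-0.05,0.017,0],[0.8,-0.03,-0.046,0.015,0],[0.8,-0.024,-0.038,0.012,0],[0.8,-0.012,-0.018,0.006,0]], "squeeze": 50}}

```text
clock: 1.15
position: [0.3865, -0.2875, 0.1293]
ee_rot: [-0.001, 0.789, -0.615, -0.001]
contact_force: [-0.9, -1.0, -0.4]
width: 0.0683
```

```bash
python3 - <<'E'
from h import *
go([.3859,-.2912,.13]); snap('wrist','w1')
E
```

```text
t 1.15 pos [ 0.3865 -0.2875  0.1293] xang -75.9 F [-0.9 -1.  -0.4] w 0.0683 q [-0.78  0.22  1.86  0.    1.07  0.54]
shift [ 0.0035  0.0015 -0.0007] tilt [-0.001  0.002 -1.   ]
```

View pics/w1.png

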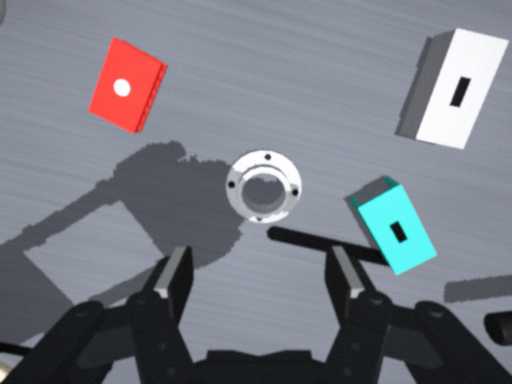

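The wrist view shows the flange centred near (264,186), with an open bore, and the grey channel at (460,90). I'll fit both contours.

```bash
cat >> h.py <<'E'
def blobs(im,lo,roi,hi=256,smax=40):
    u0,v0,u1,v1=roi; hsv=cv2.cvtColor(im,cv2.COLOR_RGB2HSV); m=((hsv[:,:,2]>=lo)&(hsv[:,:,2]<hi)&(hsv[:,:,1]<smax)).astype(np.uint8)
    k=np.zeros_like(m);k[v0:v1,u0:u1]=m[v0:v1,u0:u1]
    cs,_=cv2.findContours(k,cv2.RETR_EXTERNAL,cv2.CHAIN_APPROX_NONE); return sorted([c for c in cs if len(c)>20],key=cv2.contourArea,reverse=True)
E
python3 - <<'E'
from h import *
c,im=load('w1'); print('bg',im[100,250],im[160,245],im[90,440])
for lo in(185,200,215):
    b=blobs(im,lo,(215,140,315,235))
    if b:
        e=cv2.fitEllipse(cv2.convexHull(b[0])); print(lo,e, onz(c,*e[0],.01).round(4))
    b=blobs(im,lo,(395,15,512,160))
    if b:
        q=cv2.boxPoints(cv2.minAreaRect(b[0]));w=np.array([onz(c,*x,.03)[:2] for x in q]);print(w.round(4).tolist(),w.mean(0).round(4))
E
cat > /dev/null
```

```text
bg [147 151 163] [253 254 254] [252 252 253]
185 ((266.8268737792969, 179.1691131591797), (56.22903060913086, 73.52931213378906), 109.39701843261719) [ 0.3974 -0.2922  0.01  ]
[[0.4649, -0.3962], [0.5491, -0.3927], [0.5469, -0.4336], [0.4606, -0.4424]] [ 0.5054 -0.4162]
200 ((269.0670471191406, 175.4335174560547), (47.00193405151367, 71.9765625), 115.1356430053711) [ 0.4013 -0.2933  0.01  ]
[[0.4651, -0.3964], [0.5488, -0.3929], [0.5465, -0.4333], [0.4609, -0.442]] [ 0.5053 -0.4161]
215 ((268.7877197265625, 175.45480346679688), (46.75920486450195, 69.90662384033203), 113.37551879882812) [ 0.4012 -0.293   0.01  ]
[[0.4651, -0.3965], [0.5486, -0.393], [0.5463, -0.433], [0.461, -0.4417]] [ 0.5052 -0.416 ]
```

```bash
python3 - <<'E'
from h import *
c,im=load('w1')
for lo in(166,172,178):
    b=blobs(im,lo,(215,140,315,235))
    if b:
        pts=np.vstack([x for x in b if cv2.contourArea(x)>30]);e=cv2.fitEllipse(cv2.convexHull(pts)); print(lo,np.round(e[0],1),np.round(e[1],1), onz(c,*e[0],.01).round(4))
# bore rim circle top: dark inside
b=cv2.resize(im[140:235,215:315],None,fx=6,fy=6,interpolation=cv2.INTER_CUBIC);cv2.imwrite('pics/fl.png',b[:,:,::-1])
E
```

```text
166 [274.9 185.7] [ 86.5 110.8] [ 0.3932 -0.3009  0.01  ]
172 [264.4 186.7] [75.1 75.6] [ 0.39   -0.2919  0.01  ]
178 [264.4 186.1] [73.6 74.9] [ 0.3905 -0.2917  0.01  ]
```

View pics/fl.png

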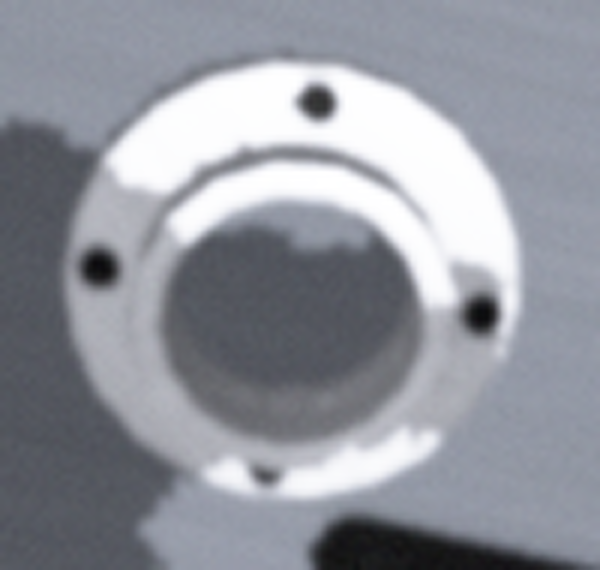

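```bash
python3 - <<'E'
from h import *
c,im=load('w1'); print(onz(c,263.5,192.8,.026)); ct,_=load('top0')
print(tri((c,263.5,192.8),(ct,347.7,244.8)))
go([.3885,-.2915,.013])
E
```

```text
[ 0.38931335 -0.29095817  0.026     ]
(array([ 0.3862863 , -0.29227604,  0.01758073]), [np.float64(0.5), np.float64(0.5)])
t 1.2 pos [ 0.3872 -0.286   0.1288] xang -75.9 F [ 1.4  1.5 -1. ] w 0.0683 q [-0.78  0.22  1.86  0.    1.07  0.54]
shift [0.0062 0.0002 0.1158] tilt [-0.     0.005 -1.   ]
```

Call:
{"op": "send_rows", "data": {"increments": [[0.75,0.005,0,0.02,0],[0.75,0,0,0.03,0],[0.75,0,0,0.03,0],[0.75,0,0,0.015,0],[0.75,0,0,0,0]]}}

```text
clock: 1.82
position: [0.3859, -0.2947, 0.0343]
ee_rot: [-0.0, 0.788, -0.616, -0.002]
contact_force: [-0.3, 0.6, 0.3]
width: 0.064
```

```bash
python3 - <<'E'
from h import *
go([.388,-.2912,.011]); snap('wrist','w2');go([.388,-.2912,.011])
E
```

```text
t 1.82 pos [ 0.3859 -0.2947  0.0343] xang -76.0 F [-0.3  0.6  0.3] w 0.064 q [-0.8   0.35  1.97  0.    0.83  0.53]
shift [-0.0028 -0.003   0.0233] tilt [-0.002  0.003 -1.   ]
t 1.88 pos [ 0.3866 -0.2955  0.0351] xang -76.0 F [-0.5 -0.5  0.7] w 0.0638 q [-0.8   0.35  1.97  0.    0.83  0.53]
shift [-0.0038 -0.0025  0.0241] tilt [-0.001  0.001 -1.   ]
```

View pics/w2.png

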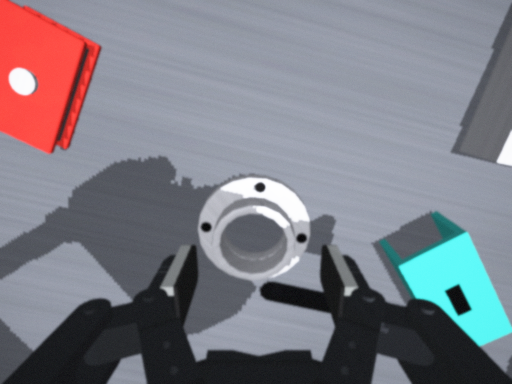

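Call:
{"op": "send_rows", "data": {"increments": [[0.75,-0.003,-0.003,0.0,0],[0.75,0,0,0.012,0],[0.75,0,0,0.0105,0],[0.75,0,0,0,0]]}}

```text
clock: 2.38
position: [0.3884, -0.2921, 0.0117]
ee_rot: [-0.0, 0.788, -0.616, -0.001]
contact_force: [0.1, 0.5, 0.3]
width: 0.0638
```

```bash
python3 - <<'E'
from h import *
go([.388,-.2912,.011]); snap('wrist','w3');go([.388,-.2912,.011])
E
```

```text
t 2.38 pos [ 0.3884 -0.2921  0.0117] xang -76.0 F [0.1 0.5 0.3] w 0.0638 q [-0.79  0.38  2.   -0.    0.77  0.54]
shift [-0.001   0.0002  0.0007] tilt [-0.002  0.002 -1.   ]
t 2.42 pos [ 0.3888 -0.2924  0.0122] xang -76.0 F [ 0.1 -0.2 -0.3] w 0.0643 q [-0.79  0.38  1.99 -0.    0.77  0.54]
shift [-0.0014  0.0005  0.0012] tilt [-0.001  0.001 -1.   ]
```

View pics/w3.png

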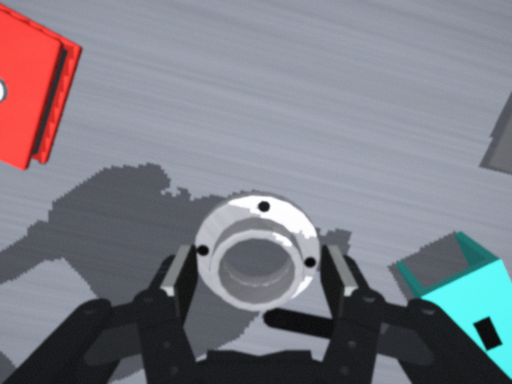

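Call:
{"op": "send_rows", "data": {"increments": [[0.65,0,0,0,0],[0.6,0,0,0,0],[0.5,0,0,0,0],[0.4,0,0,0,0],[0.3,0,0,0,0],[0.3,0,0,0,0]]}}

```text
clock: 3.18
position: [0.389, -0.2924, 0.0135]
ee_rot: [-0.0, 0.788, -0.616, -0.0]
contact_force: [-1.2, 2.6, 6.2]
width: 0.046
```

```bash
python3 - <<'E'
from h import *
go([.388,-.2912,.011])
E
```

```text
t 3.17 pos [ 0.389  -0.2924  0.0135] xang -76.1 F [-1.2  2.6  6.2] w 0.046 q [-0.79  0.38  1.99  0.    0.77  0.54]
shift [-0.0014  0.0007  0.0025] tilt [ 0.  0. -1.]
```

Call:
{"op": "send_rows", "data": {"increments": [[0.3,0,0,-0.01,0],[0.3,0,0,-0.02,0],[0.3,0,0,-0.03,0],[0.3,0,0,-0.03,0],[0.3,0,0,-0.02,0],[0.3,0,0,0,0]]}}

```text
clock: 3.92
position: [0.39, -0.2937, 0.1244]
ee_rot: [0.0, 0.788, -0.616, 0.002]
contact_force: [0.4, 0.4, -3.6]
width: 0.0459
```

```bash
python3 - <<'E'
from h import *
snap('wrist','w4');go([.428,.305,.12])
E
```

```text
t 3.98 pos [ 0.3892 -0.2929  0.1232] xang -76.0 F [ 0.5  0.6 -2.7] w 0.0457 q [-0.79  0.23  1.86 -0.    1.05  0.54]
shift [-0.5709 -0.182   0.0025] tilt [ 0.001 -0.001 -1.   ]
```

View pics/w4.png

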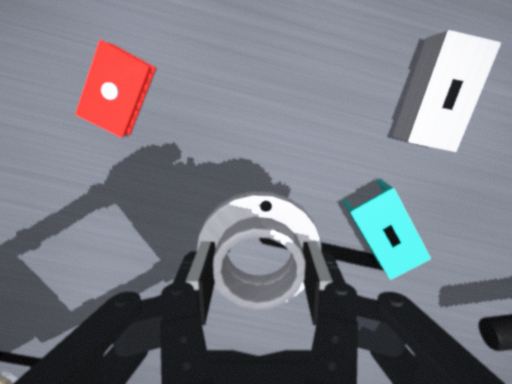

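Call:
{"op": "send_rows", "data": {"increments": [[0.3,-0.015,-0.005,0,0],[0.3,-0.03,-0.01,0,0],[0.3,-0.042,-0.013,0,0],[0.3,-0.046,-0.014,0,0],[0.3,-0.046,-0.015,0,0],[0.3,-0.046,-0.015,0,0],[0.3,-0.046,-0.015,0,0],[0.3,-0.046,-0.015,0,0]]}}

```text
clock: 4.97
position: [0.4099, 0.0418, 0.1217]
ee_rot: [0.001, 0.788, -0.616, -0.001]
contact_force: [0.8, -0.2, -2.8]
width: 0.0459
```

Call:
{"op": "send_rows", "data": {"increments": [[0.3,-0.046,-0.015,0,0],[0.3,-0.046,-0.015,0,0],[0.3,-0.046,-0.015,0,0],[0.3,-0.04,-0.013,0,0],[0.3,-0.025,-0.007,0,0],[0.3,-0.01,-0.003,0,0],[0.3,0,0,0,0]]}}

```text
clock: 5.85
position: [0.4251, 0.2625, 0.1219]
ee_rot: [0.001, 0.788, -0.615, -0.0]
contact_force: [-0.2, -0.0, -2.8]
width: 0.0457
```

```bash
python3 - <<'E'
from h import *
snap('wrist','w5');go([.428,.305,.12])
E
```

```text
t 5.9 pos [0.4253 0.2619 0.1221] xang -76.0 F [ 0.1  0.4 -4.4] w 0.0459 q [ 0.41  0.25  1.83 -0.    1.06  1.74]
shift [-0.0411 -0.0131  0.0021] tilt [-0.002 -0.001 -1.   ]
```

View pics/w5.png

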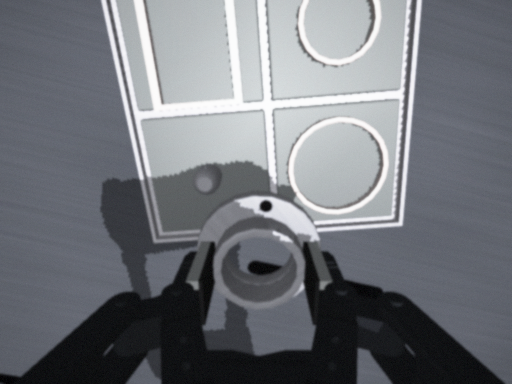

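Flange is held and stops short of the post, which is at about (207,178). The large ring is centred near (338,165). Next I'll measure the nests from this view.

```bash
python3 - <<'E'
from h import *
c,im=load('w5');ct,_=load('top0')
b=blobs(im,240,(282,112,395,220),smax=60)
for x in b[:3]:
    e=cv2.fitEllipse(x);print('ring',np.round(e[0],1),np.round(e[1],1),onz(c,*e[0],.016).round(4))
    print(tri((c,*e[0]),(ct,174.1,215.4)))
b=cv2.resize(im[140:310,150:330],None,fx=4,fy=3.5,interpolation=cv2.INTER_CUBIC);cv2.imwrite('pics/post.png',b[:,:,::-1])
for z in(.026,.034):print(onz(c,207,179,z).round(4))
print('corner grid cross', onz(c,269,103,.012).round(4))
E
```

```text
ring [338.2 165.1] [ 91.5 100.2] [0.4664 0.2031 0.016 ]
(array([0.4640003 , 0.20259001, 0.01204085]), [np.float64(1.8), np.float64(1.8)])
ring [373.3 218.2] [ 1.3 32.5] [0.4275 0.1564 0.016 ]
(array([0.45286582, 0.18796976, 0.08147335]), [np.float64(4.3), np.float64(4.3)])
[0.4307 0.3076 0.026 ]
[0.4334 0.3068 0.034 ]
corner grid cross [0.5009 0.2726 0.012 ]
```

View pics/post.png

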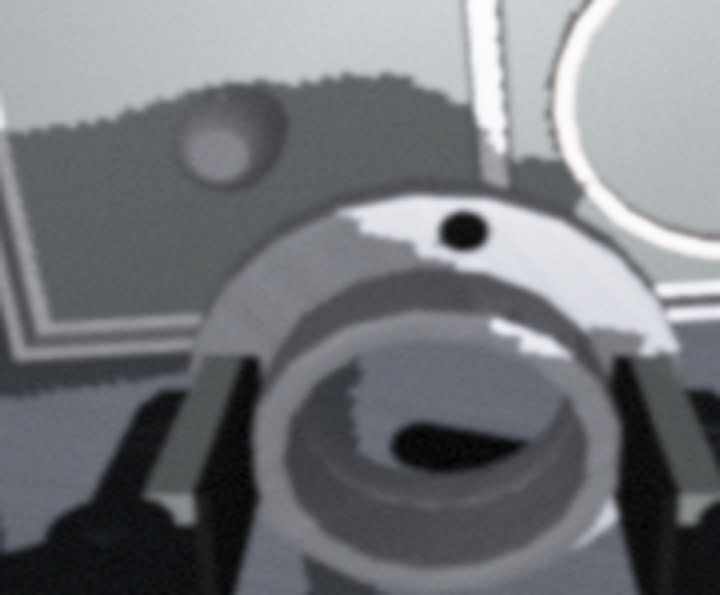

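```bash
python3 - <<'E'
from h import *
c,im=load('w5');s,p,R=pose()
P=onz(c,204.4,184.2,.034);h=onz(c,258.9,268.2,p[2]+.0125)
print(P.round(4),h.round(4),'hub in tool',(R.T@(h-p)).round(4),'post in tool',(R.T@(P-p)).round(4),'diff',(R.T@(P-h)).round(4))
E
```

```text
[0.4286 0.308  0.034 ] [0.4271 0.2626 0.1346] hub in tool [-0.0002 -0.0019 -0.0125] post in tool [-0.044  -0.0145  0.0881] diff [-0.0438 -0.0126  0.1006]
```

Call:
{"op": "send_rows", "data": {"increments": [[0.3,-0.015,-0.005,0,0],[0.3,-0.018,-0.005,0.01,0],[0.3,-0.0095,-0.0025,0.02,0],[0.3,0,0,0.015,0],[0.3,0,0,0.005,0],[0.3,0,0,0,0]]}}

```text
clock: 6.65
position: [0.4279, 0.3065, 0.0723]
ee_rot: [0.001, 0.788, -0.616, -0.0]
contact_force: [0.3, -0.1, -2.8]
width: 0.0459
```

```bash
python3 - <<'E'
from h import *
c,im=snap('wrist','w6');go([.4284,.306,.0215])
b=cv2.resize(im[120:384,120:400],None,fx=2.8,fy=2.25);cv2.imwrite('pics/w6c.png',b[:,:,::-1])
E
```

```text
t 6.7 pos [0.4283 0.3067 0.0729] xang -76.1 F [-0.3  0.3 -2.7] w 0.0456 q [ 0.49  0.34  1.84 -0.    0.96  1.82]
shift [0.0007 0.0001 0.0514] tilt [ 0. -0. -1.]
```

View pics/w6c.png

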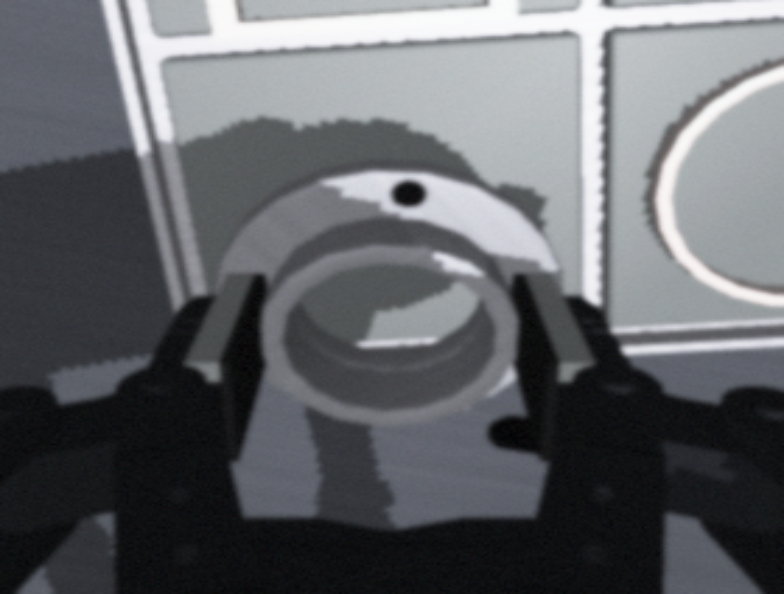

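Call:
{"op": "send_rows", "data": {"increments": [[0.3,0,0,0.01,0],[0.3,0,0,0.012,0],[0.3,0,0,0.012,0],[0.3,0,0,0.008,0],[0.3,0,0,0,0]]}}

```text
clock: 7.32
position: [0.4275, 0.3065, 0.0298]
ee_rot: [0.001, 0.788, -0.616, -0.0]
contact_force: [0.5, 0.2, -4.0]
width: 0.046
```

```bash
python3 - <<'E'
from h import *
c,im=snap('wrist','w7');go([.4284,.306,.0215])
b=cv2.resize(im[120:384,120:400],None,fx=2.8,fy=2.25);cv2.imwrite('pics/w7c.png',b[:,:,::-1])
E
```

```text
t 7.38 pos [0.4279 0.3068 0.0303] xang -76.0 F [-0.5  0.3 -2.5] w 0.046 q [ 0.49  0.4   1.89 -0.    0.85  1.82]
shift [ 0.0009 -0.0003  0.0088] tilt [-0.001 -0.    -1.   ]
```

View pics/w7c.png

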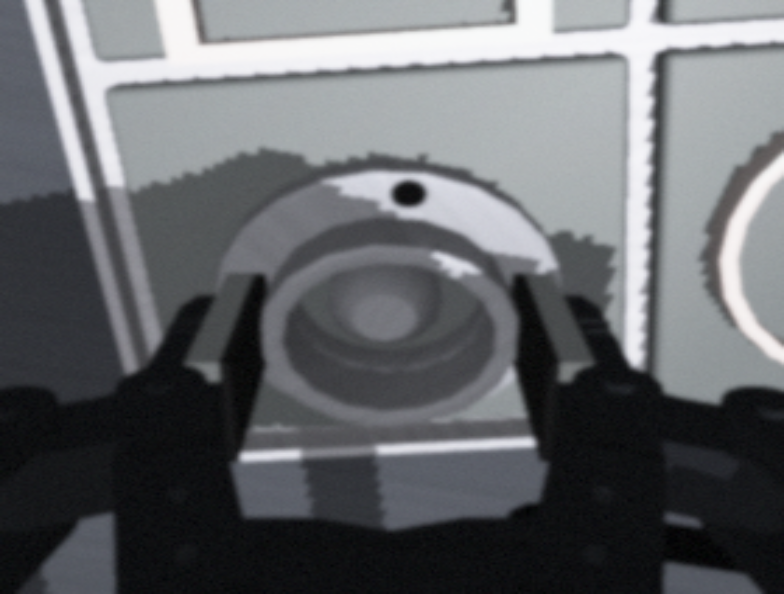

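The post is inside the bore and roughly centred. I'll lower it in small steps.

Call:
{"op": "send_rows", "data": {"increments": [[0.3,0,0,0.004,0],[0.3,0,0,0.003,0],[0.3,0,0,0,0]]}}

```text
clock: 7.75
position: [0.4284, 0.307, 0.0246]
ee_rot: [-0.0, 0.788, -0.616, 0.0]
contact_force: [-1.4, -0.5, 3.1]
width: 0.046
```

```bash
python3 -c "
from h import *
go([.4284,.306,.0215])"
```

```text
t 7.75 pos [0.4284 0.307  0.0246] xang -76.0 F [-1.4 -0.5  3.1] w 0.046 q [ 0.49  0.41  1.9  -0.    0.84  1.82]
shift [0.001  0.0002 0.0031] tilt [ 0.001  0.    -1.   ]
```

Call:
{"op": "send_rows", "data": {"increments": [[0.3,0,0,0.001,0],[0.3,0,0,0,0]]}}

```text
clock: 8.0
position: [0.4284, 0.307, 0.0246]
ee_rot: [-0.001, 0.788, -0.616, 0.0]
contact_force: [-3.2, -1.9, 11.3]
width: 0.0459
```

Call:
{"op": "send_rows", "data": {"increments": [[0.56,0,0,0,0],[0.62,0,0,0,0],[0.7,0,0,0,0],[0.75,0,0,0,0]]}}

```text
clock: 8.5
position: [0.4281, 0.3069, 0.0226]
ee_rot: [0.0, 0.788, -0.616, 0.0]
contact_force: [-0.2, 0.3, -0.3]
width: 0.0641
```

Call:
{"op": "send_rows", "data": {"increments": [[0.75,0,0,-0.01,0],[0.75,0,0,-0.03,0],[0.75,0,0,-0.04,0],[0.75,0,0,-0.02,0],[0.75,0,0,0,0]]}}

```text
clock: 9.12
position: [0.4293, 0.3075, 0.1248]
ee_rot: [-0.002, 0.788, -0.616, 0.001]
contact_force: [-0.8, -0.8, -1.2]
width: 0.0639
```

```bash
python3 - <<'E'
from h import *
c,im=snap('wrist','w8');go([.4805,-.029,.13])
E
```

```text
t 9.18 pos [0.4283 0.307  0.1234] xang -76.0 F [-0.6 -0.7 -0.2] w 0.0643 q [ 0.49  0.29  1.77 -0.    1.08  1.82]
shift [ 0.3387  0.0305 -0.0067] tilt [ 0.002  0.001 -1.   ]
```

View pics/w8.png

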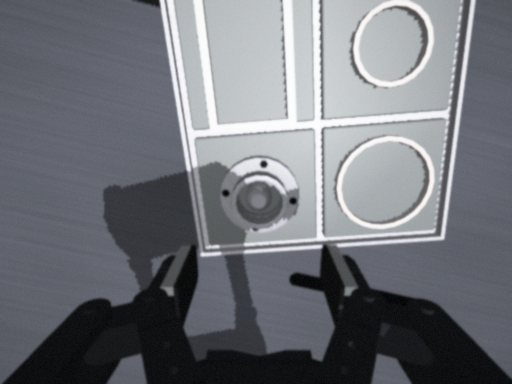

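The flange sits over the post at (259,195). Now the reducer.

Call:
{"op": "send_rows", "data": {"increments": [[0.75,0.015,0.001,0,0],[0.75,0.03,0.003,0,0],[0.75,0.044,0.004,0,0],[0.75,0.05,0.004,0,0],[0.75,0.05,0.005,0,0],[0.75,0.05,0.005,0,0],[0.75,0.05,0.004,0,0],[0.75,0.035,0.003,0,0]]}}

```text
clock: 10.18
position: [0.477, -0.0173, 0.1216]
ee_rot: [0.001, 0.787, -0.617, -0.001]
contact_force: [-0.7, 0.2, -0.4]
width: 0.0644
```

Call:
{"op": "send_rows", "data": {"increments": [[0.75,0.015,0.001,0,0],[0.75,0,0,0,0],[0.75,0,0,0,0]]}}

```text
clock: 10.55
position: [0.4801, -0.0283, 0.1224]
ee_rot: [0.0, 0.788, -0.616, -0.001]
contact_force: [0.4, -0.5, 1.4]
width: 0.0641
```

```bash
python3 - <<'E'
from h import *
c,im=snap('wrist','w9');go([.4805,-.029,.035])
E
```

```text
t 10.6 pos [ 0.4802 -0.0282  0.1225] xang -76.0 F [ 0.5 -0.2 -1. ] w 0.0642 q [-0.2   0.23  1.87  0.    1.05  1.12]
shift [ 0.0009 -0.0001  0.0875] tilt [-0.001  0.001 -1.   ]
```

View pics/w9.png

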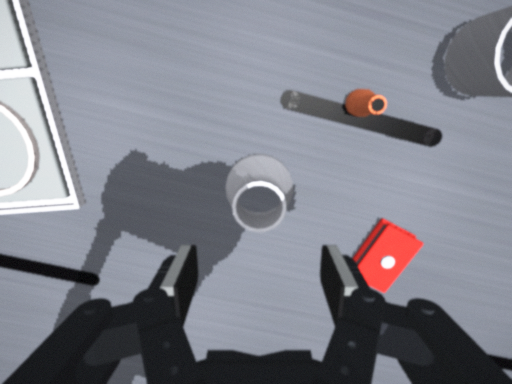

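```bash
python3 - <<'E'
from h import *
c,im=load('w9');ct,_=load('top0')
for lo in (215,230,240):
    b=blobs(im,lo,(220,170,305,240),smax=60)
    if b: e=cv2.fitEllipse(cv2.convexHull(np.vstack(b))); print(lo,np.round(e,1) if 0 else e,onz(c,*e[0],.056).round(4))
p=(259.5,206);print(onz(c,*p,.056),tri((c,*p),(ct,254.1,208.7)))
E
```

```text
215 ((265.2305908203125, 191.77957153320312), (19.482831954956055, 38.67482376098633), 109.74504089355469) [ 0.4962 -0.0295  0.056 ]
230 ((264.7910461425781, 191.7533721923828), (19.532991409301758, 37.720455169677734), 108.16594696044922) [ 0.4961 -0.0291  0.056 ]
240 ((265.15399169921875, 192.10989379882812), (19.485061645507812, 37.08265686035156), 111.39024353027344) [ 0.4959 -0.0295  0.056 ]
[ 0.48429195 -0.02809257  0.056     ] (array([ 0.48119873, -0.02882859,  0.0479414 ]), [np.float64(0.0), np.float64(0.0)])
```

Call:
{"op": "send_rows", "data": {"increments": [[0.75,0.001,-0.0015,0.015,0],[0.75,0,0,0.025,0],[0.75,0,0,0.025,0],[0.75,0,0,0.016,0],[0.75,0,0,0.005,0],[0.75,0,0,0,0]]}}

```text
clock: 11.35
position: [0.4823, -0.0295, 0.0364]
ee_rot: [0.0, 0.788, -0.616, -0.0]
contact_force: [0.5, -0.2, -0.7]
width: 0.0638
```

```bash
python3 - <<'E'
from h import *
c,im=snap('wrist','w10');go([.482,-.0285,.036])
E
```

```text
t 11.4 pos [ 0.4827 -0.0297  0.0369] xang -76.0 F [-0.1  0.7  0.1] w 0.064 q [-0.21  0.34  1.98 -0.    0.83  1.12]
shift [-0.0014  0.0004  0.0009] tilt [ 0. -0. -1.]
```

View pics/w10.png

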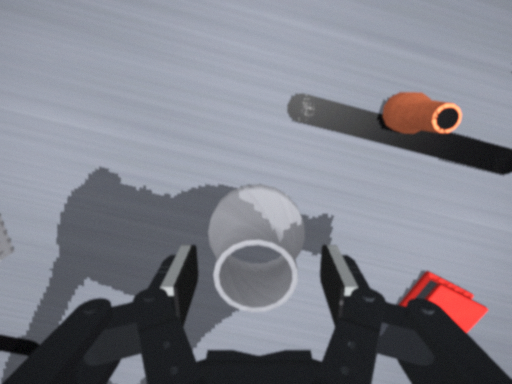

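Call:
{"op": "send_rows", "data": {"increments": [[0.65,-0.001,0,0,0],[0.58,0,0,0,0],[0.52,0,0,0,0],[0.46,0,0,0,0],[0.35,0,0,0,0],[0.25,0,0,0,0],[0.25,0,0,0,0]]}}

```text
clock: 12.28
position: [0.4824, -0.0289, 0.0375]
ee_rot: [-0.0, 0.788, -0.616, 0.0]
contact_force: [-0.8, 0.2, 5.6]
width: 0.0396
```

Call:
{"op": "send_rows", "data": {"increments": [[0.25,0,0,-0.01,0],[0.25,0,0,-0.02,0],[0.25,0,0,-0.03,0],[0.25,0,0,-0.03,0],[0.25,0,0,-0.01,0],[0.25,0,0,0,0]]}}

```text
clock: 13.02
position: [0.4823, -0.029, 0.137]
ee_rot: [-0.0, 0.788, -0.616, 0.0]
contact_force: [-0.1, -0.7, -2.7]
width: 0.0394
```

```bash
python3 - <<'E'
from h import *
c,im=snap('wrist','w11');go([.463,.2025,.13])
E
```

```text
t 13.07 pos [ 0.4816 -0.0289  0.1361] xang -76.0 F [-1.7  0.5 -2.6] w 0.0394 q [-0.2   0.22  1.84 -0.    1.08  1.12]
shift [-0.2291 -0.0378  0.0062] tilt [-0.001  0.    -1.   ]
```

View pics/w11.png

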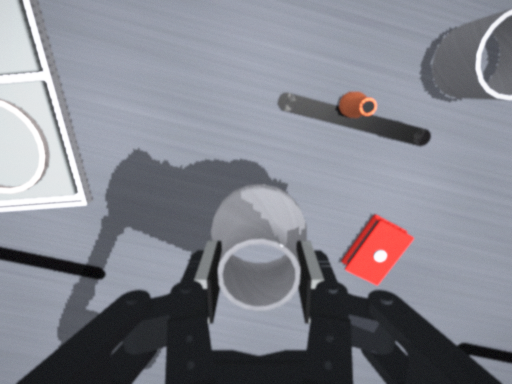

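Call:
{"op": "send_rows", "data": {"increments": [[0.25,-0.015,-0.002,0,0],[0.25,-0.03,-0.005,0,0],[0.25,-0.04,-0.007,0,0],[0.25,-0.045,-0.008,0,0],[0.25,-0.04,-0.007,0,0],[0.25,-0.035,-0.006,0,0],[0.25,-0.018,-0.003,0,0],[0.25,-0.006,0,0,0]]}}

```text
clock: 14.08
position: [0.4632, 0.2032, 0.1361]
ee_rot: [0.001, 0.788, -0.615, -0.0]
contact_force: [0.0, 0.5, -2.0]
width: 0.0395
```

Call:
{"op": "send_rows", "data": {"increments": [[0.25,0,0,0,0],[0.25,0,0,0,0]]}}

```text
clock: 14.32
position: [0.4639, 0.2014, 0.1367]
ee_rot: [0.0, 0.788, -0.616, 0.0]
contact_force: [0.1, 0.6, -2.9]
width: 0.0397
```

```bash
python3 - <<'E'
from h import *
c,im=snap('wrist','w12');go([.463,.2025,.1])
E
```

```text
t 14.38 pos [0.464  0.2014 0.1367] xang -76.1 F [-0.5 -0.2 -3. ] w 0.0395 q [ 0.27  0.25  1.8  -0.    1.1   1.6 ]
shift [-0.0013  0.0007  0.0367] tilt [-0.    -0.001 -1.   ]
```

View pics/w12.png

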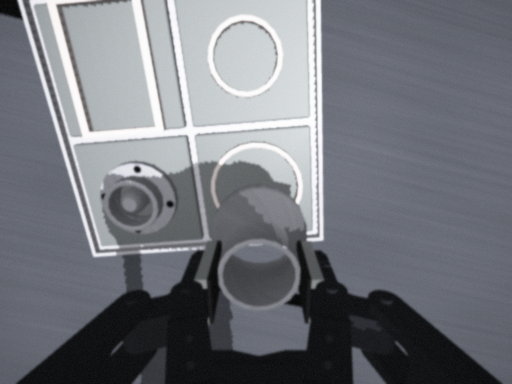

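Call:
{"op": "send_rows", "data": {"increments": [[0.25,-0.0015,0.0005,0.012,0],[0.25,0,0,0.02,0],[0.25,0,0,0.022,0],[0.25,0,0,0.016,0],[0.25,0,0,0.008,0],[0.25,0,0,0,0]]}}

```text
clock: 15.12
position: [0.4626, 0.2034, 0.0581]
ee_rot: [0.001, 0.788, -0.616, -0.0]
contact_force: [0.0, -0.3, -2.2]
width: 0.0393
```

```bash
python3 - <<'E'
from h import *
c,im=snap('wrist','w13');go([.463,.2025,.045])
E
```

```text
t 15.18 pos [0.4631 0.2036 0.0587] xang -76.0 F [-0.4 -0.3 -3.1] w 0.0394 q [ 0.28  0.34  1.9  -0.    0.9   1.6 ]
shift [0.0011 0.0004 0.0137] tilt [-0. -0. -1.]
```

View pics/w13.png

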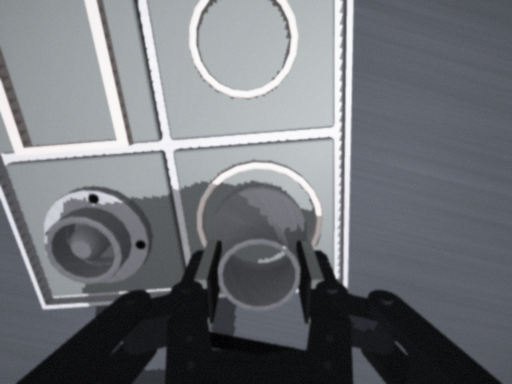

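Call:
{"op": "send_rows", "data": {"increments": [[0.25,0,0,0.006,0],[0.25,0,0,0.004,0],[0.25,0,0,0.002,0],[0.25,0,0,0,0]]}}

```text
clock: 15.68
position: [0.4632, 0.2038, 0.0485]
ee_rot: [-0.0, 0.788, -0.616, 0.0]
contact_force: [-2.6, -1.2, 10.9]
width: 0.039
```

Call:
{"op": "send_rows", "data": {"increments": [[0.25,0,0,0.001,0],[0.25,0,0,0,0]]}}

```text
clock: 15.92
position: [0.4633, 0.2038, 0.0485]
ee_rot: [-0.001, 0.788, -0.616, 0.001]
contact_force: [-5.1, -1.4, 17.5]
width: 0.0394
```

```bash
python3 - <<'E'
from h import *
c,im=snap('wrist','w14');go([.463,.2025,.045])
E
```

```text
t 15.97 pos [0.4633 0.2038 0.0485] xang -76.0 F [-5.3 -1.7 18.2] w 0.0394 q [ 0.28  0.35  1.91 -0.    0.88  1.6 ]
shift [0.0012 0.0006 0.0035] tilt [ 0.002  0.    -1.   ]
```

View pics/w14.png

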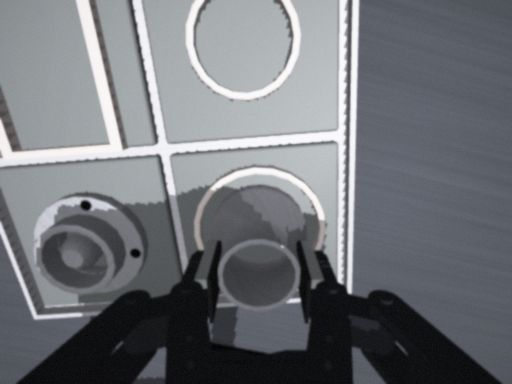

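The base is centred in the ring: gaps are 18 px left, 20 px right and 17 px at the far side. Releasing.

Call:
{"op": "send_rows", "data": {"increments": [[0.25,0,0,-0.002,0],[0.48,0,0,0,0],[0.54,0,0,0,0],[0.62,0,0,0,0],[0.7,0,0,0,0]]}}

```text
clock: 16.6
position: [0.463, 0.2037, 0.0476]
ee_rot: [0.0, 0.788, -0.616, -0.0]
contact_force: [-0.1, 0.7, -0.1]
width: 0.06
```

Call:
{"op": "send_rows", "data": {"increments": [[0.75,0,0,-0.01,0],[0.75,0,0,-0.03,0],[0.75,0,0,-0.03,0],[0.75,0,0,-0.02,0],[0.75,0,0,0,0]]}}

```text
clock: 17.23
position: [0.4644, 0.2041, 0.1398]
ee_rot: [-0.002, 0.788, -0.616, 0.001]
contact_force: [0.2, 0.4, -0.6]
width: 0.064
```

```bash
python3 - <<'E'
from h import *
c,im=snap('wrist','w15');go([.657,-.027,.13])
E
```

```text
t 17.27 pos [0.4633 0.2039 0.1385] xang -76.0 F [ 0.6  0.1 -0.1] w 0.064 q [ 0.28  0.25  1.8  -0.    1.1   1.6 ]
shift [ 0.2708 -0.1322  0.0087] tilt [ 0.002  0.    -1.   ]
```

View pics/w15.png

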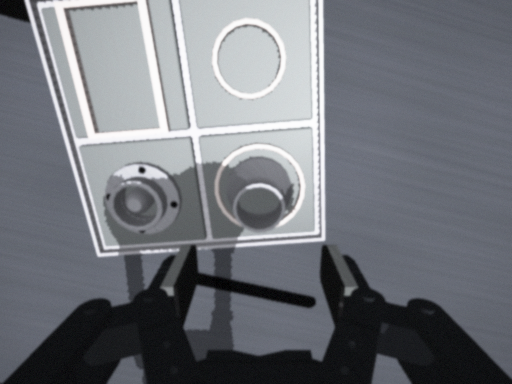

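Reducer sits in its pocket. On to the bung.

Call:
{"op": "send_rows", "data": {"increments": [[0.6,0.012,-0.006,0,0],[0.6,0.028,-0.014,0,0],[0.6,0.04,-0.02,0.002,0],[0.6,0.045,-0.022,0.002,0],[0.6,0.045,-0.022,0.002,0],[0.6,0.042,-0.02,0.002,0],[0.6,0.036,-0.017,0,0],[0.6,0.018,-0.009,0,0]]}}

```text
clock: 18.27
position: [0.6541, -0.0256, 0.1281]
ee_rot: [0.001, 0.787, -0.617, -0.001]
contact_force: [-0.0, 0.9, 0.9]
width: 0.0512
```

Call:
{"op": "send_rows", "data": {"increments": [[0.6,0.005,-0.002,0,0],[0.6,0,0,0,0],[0.6,0,0,0,0]]}}

```text
clock: 18.65
position: [0.6556, -0.0261, 0.1299]
ee_rot: [0.0, 0.788, -0.615, -0.0]
contact_force: [-0.2, 0.4, -0.2]
width: 0.0512
```

```bash
python3 - <<'E'
from h import *
c,im=snap('wrist','w16');go([.657,-.027,.014])
E
```

```text
t 18.7 pos [ 0.6557 -0.0261  0.13  ] xang -76.0 F [ 0.9 -0.2  0.1] w 0.0514 q [-0.15  0.46  1.47  0.    1.21  1.18]
shift [ 0.0012 -0.001   0.116 ] tilt [-0.  0. -1.]
```

View pics/w16.png

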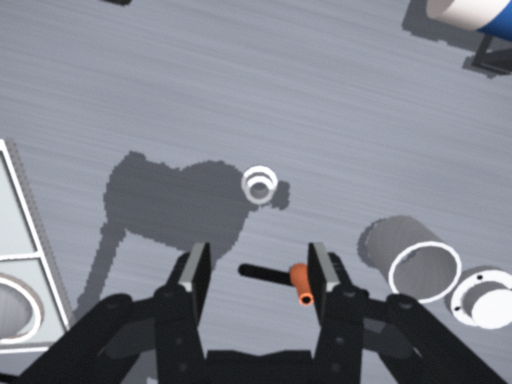

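```bash
python3 - <<'E'
from h import *
c,im=load('w16');ct,_=load('top0')
b=cv2.resize(im[155:215,230:300],None,fx=8,fy=8,interpolation=cv2.INTER_CUBIC);cv2.imwrite('pics/bung.png',b[:,:,::-1])
print(onz(c,261,188.5,.028),tri((c,261,188.5),(ct,254.6,149.6)))
E
```

```text
[ 0.66215961 -0.02662784  0.028     ] (array([ 0.65916746, -0.02713279,  0.01871917]), [np.float64(0.3), np.float64(0.3)])
```

View pics/bung.png

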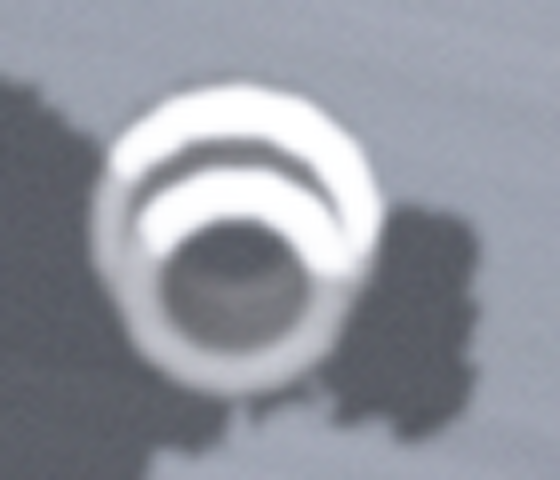

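Call:
{"op": "send_rows", "data": {"increments": [[0.6,0.0015,-0.0025,0.015,0],[0.6,0,0,0.028,0],[0.6,0,0,0.03,0],[0.6,0,0,0.02,0],[0.6,0,0,0.007,0],[0.6,0,0,0,0]]}}

```text
clock: 19.45
position: [0.659, -0.028, 0.0292]
ee_rot: [0.0, 0.788, -0.616, -0.0]
contact_force: [-1.1, 0.0, 0.2]
width: 0.0515
```

```bash
python3 - <<'E'
from h import *
c,im=snap('wrist','w17');go([.6585,-.027,.0145])
E
```

```text
t 19.5 pos [ 0.6596 -0.0281  0.03  ] xang -76.0 F [-0.2  0.1  0.7] w 0.0508 q [-0.15  0.56  1.58 -0.    1.    1.18]
shift [-0.0014  0.0008  0.0155] tilt [ 0.001 -0.    -1.   ]
```

View pics/w17.png

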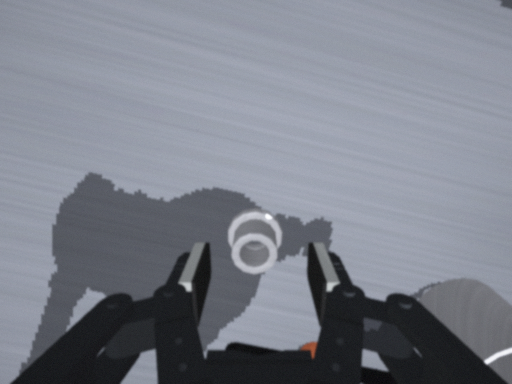

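Call:
{"op": "send_rows", "data": {"increments": [[0.6,-0.0018,-0.001,0.008,0],[0.6,0,0,0.007,0],[0.55,0,0,0,0],[0.45,0,0,0,0],[0.38,0,0,0,0],[0.32,0,0,0,0],[0.2,0,0,0,0],[0.1,0,0,0,0]]}}

```text
clock: 20.5
position: [0.6602, -0.0263, 0.0153]
ee_rot: [-0.0, 0.788, -0.616, 0.0]
contact_force: [0.0, 0.1, 2.8]
width: 0.0235
```

Call:
{"op": "send_rows", "data": {"increments": [[0.1,0,0,0,0],[0.1,0,0,0,0]]}}

```text
clock: 20.75
position: [0.6602, -0.0263, 0.0152]
ee_rot: [-0.0, 0.788, -0.616, 0.0]
contact_force: [-0.0, 0.3, 4.0]
width: 0.0235
```

```bash
python3 - <<'E'
from h import *
c,im=snap('wrist','w18');go([.6585,-.027,.0145])
E
```

```text
t 20.8 pos [ 0.6602 -0.0263  0.0152] xang -76.0 F [-0.8  0.2  6.1] w 0.0235 q [-0.14  0.57  1.59 -0.    0.98  1.18]
shift [0.0003 0.0018 0.0007] tilt [ 0.001 -0.    -1.   ]
```

View pics/w18.png

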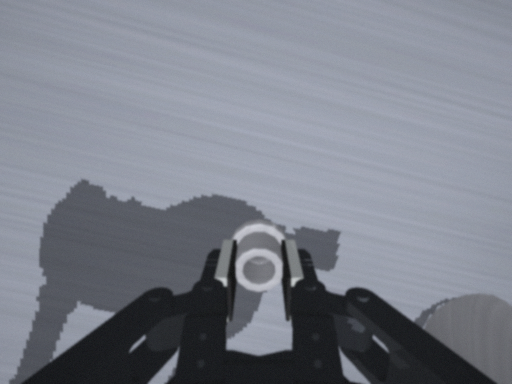

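Call:
{"op": "send_rows", "data": {"increments": [[0.1,0,0,-0.01,0],[0.1,0,0,-0.025,0],[0.1,0,0,-0.035,0],[0.1,0,0,-0.03,0],[0.1,0,0,-0.01,0],[0.1,0,0,0,0]]}}

```text
clock: 21.55
position: [0.6597, -0.0262, 0.1248]
ee_rot: [0.0, 0.788, -0.616, 0.0]
contact_force: [0.4, -0.4, -1.9]
width: 0.0234
```

```bash
python3 - <<'E'
from h import *
go([.567,.238,.125])
E
```

```text
t 21.55 pos [ 0.6597 -0.0262  0.1248] xang -76.0 F [ 0.4 -0.4 -1.9] w 0.0234 q [-0.14  0.47  1.47 -0.    1.2   1.18]
shift [-0.2788  0.0262 -0.0003] tilt [ 0. -0. -1.]
```

Call:
{"op": "send_rows", "data": {"increments": [[0.1,-0.015,0.0015,0,0],[0.1,-0.032,0.003,0,0],[0.1,-0.045,0.004,0,0],[0.1,-0.047,0.0045,0,0],[0.1,-0.047,0.0045,0,0],[0.1,-0.042,0.004,0,0],[0.1,-0.032,0.003,0,0],[0.1,-0.015,0.0015,0,0]]}}

```text
clock: 22.55
position: [0.566, 0.2363, 0.1233]
ee_rot: [0.001, 0.789, -0.615, -0.001]
contact_force: [-0.3, 0.1, -0.8]
width: 0.0232
```

Call:
{"op": "send_rows", "data": {"increments": [[0.1,-0.004,0,0,0],[0.1,0,0,0,0],[0.1,0,0,0,0]]}}

```text
clock: 22.92
position: [0.5677, 0.2372, 0.1247]
ee_rot: [0.0, 0.787, -0.616, 0.0]
contact_force: [0.2, 0.1, -0.5]
width: 0.0235
```

```bash
python3 - <<'E'
from h import *
c,im=snap('wrist','w19');go([.567,.238,.07])
E
```

```text
t 22.98 pos [0.5677 0.2372 0.1247] xang -76.1 F [ 0.3 -0.5 -0.9] w 0.0234 q [ 0.28  0.41  1.58 -0.    1.16  1.61]
shift [-0.001   0.0005  0.0547] tilt [ 0. -0. -1.]
```

View pics/w19.png

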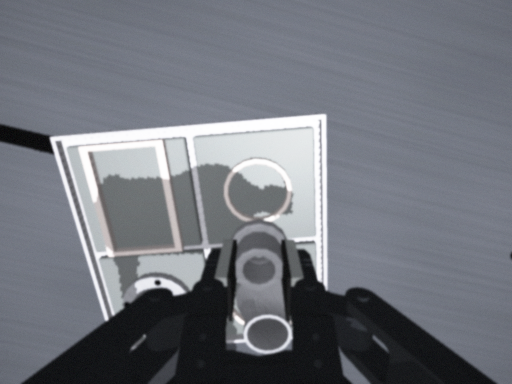

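```bash
python3 - <<'E'
from h import *
c,im=load('w19');
for lo in(150,):
  hsv=cv2.cvtColor(im,cv2.COLOR_RGB2HSV)
print(onz(c,258,190,.016).round(4))
for p in ((224,190),(292,190),(258,158),(258,222)): print(onz(c,*p,.016).round(4))
q=[(83,149),(169,141),(181,247),(108,253)]
w=np.array([onz(c,*x,.016)[:2] for x in q]);print('trough',w.round(4).tolist(),w.mean(0).round(4))
E
```

```text
[0.5703 0.2381 0.016 ]
[0.5631 0.2672 0.016 ]
[0.5774 0.2091 0.016 ]
[0.5981 0.245  0.016 ]
[0.5403 0.2308 0.016 ]
trough [[0.5704, 0.3898], [0.5944, 0.3205], [0.4979, 0.2951], [0.475, 0.3614]] [0.5344 0.3417]
```

Call:
{"op": "send_rows", "data": {"increments": [[0.1,-0.0008,0,0.012,0],[0.1,0,0,0.022,0],[0.1,0,0,0.025,0],[0.1,0,0,0.018,0],[0.1,0,0,0.007,0],[0.1,0,0,0,0]]}}

```text
clock: 23.72
position: [0.5668, 0.2387, 0.0401]
ee_rot: [0.001, 0.788, -0.616, -0.0]
contact_force: [-0.2, 0.8, -1.7]
width: 0.0233
```

```bash
python3 - <<'E'
from h import *
c,im=snap('wrist','w20');go([.5675,.238,.025])
E
```

```text
t 23.77 pos [0.5674 0.2389 0.0409] xang -76.0 F [-0.6 -0.8 -0.9] w 0.0233 q [ 0.29  0.49  1.68 -0.    0.97  1.61]
shift [0.0009 0.0001 0.0159] tilt [ 0. -0. -1.]
```

View pics/w20.png

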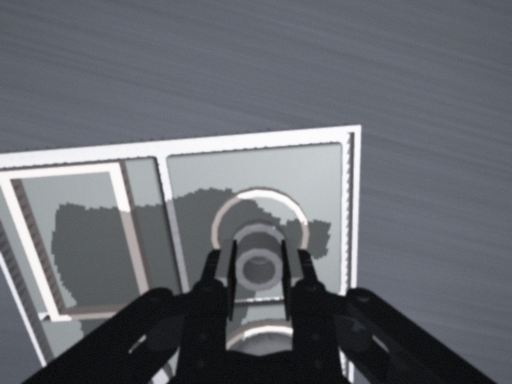

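```bash
python3 - <<'E'
from h import *
c,im=load('w20');s,p,R=pose()
b=cv2.resize(im[170:300,195:325],None,fx=4.5,fy=4.5,interpolation=cv2.INTER_CUBIC);cv2.imwrite('pics/b20.png',b[:,:,::-1])
h=onz(c,260,269,p[2]+.013);print('bung',(R.T@(h-p)).round(4))
r=onz(c,259.5,188.5,.016);print('ring far edge',(R.T@(r-p)).round(4),'-> centre y',(R.T@(r-p))[1]+.030)
for u in (211.5,308):
  print((R.T@(onz(c,u,233,.016)-p)).round(4))
E
```

```text
bung [ 0.001  -0.0016 -0.013 ]
ring far edge [ 0.0008 -0.0312  0.0249] -> centre y -0.0012027547630459913
[-0.0287 -0.0025  0.0249]
[ 0.0306 -0.0024  0.0249]
```

View pics/b20.png

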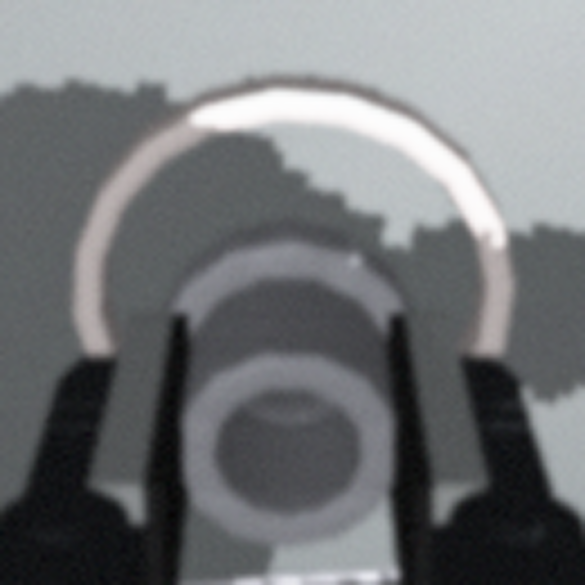

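Bung and ring centre agree to 1 mm. Lowering.

Call:
{"op": "send_rows", "data": {"increments": [[0.1,0,0,0.006,0],[0.1,0,0,0.005,0],[0.1,0,0,0.002,0],[0.1,0,0,0,0]]}}

```text
clock: 24.28
position: [0.5669, 0.239, 0.0276]
ee_rot: [0.0, 0.788, -0.616, -0.0]
contact_force: [-0.2, 0.3, -1.0]
width: 0.0235
```

Call:
{"op": "send_rows", "data": {"increments": [[0.1,0,0,0.001,0],[0.1,0,0,0,0]]}}

```text
clock: 24.52
position: [0.5671, 0.239, 0.0268]
ee_rot: [-0.0, 0.788, -0.616, 0.0]
contact_force: [-0.5, -0.0, -1.3]
width: 0.0236
```

Call:
{"op": "send_rows", "data": {"increments": [[0.1,0,0,0.001,0],[0.1,0,0,0,0]]}}

```text
clock: 24.78
position: [0.5672, 0.239, 0.0263]
ee_rot: [-0.0, 0.788, -0.616, 0.0]
contact_force: [-0.9, -0.5, 3.6]
width: 0.0238
```

Call:
{"op": "send_rows", "data": {"increments": [[0.1,0,0,0.001,0],[0.1,0,0,0,0]]}}

```text
clock: 25.02
position: [0.5673, 0.2391, 0.0262]
ee_rot: [-0.0, 0.788, -0.616, 0.0]
contact_force: [-2.5, -1.3, 9.1]
width: 0.0231
```

Call:
{"op": "send_rows", "data": {"increments": [[0.1,0,0,-0.001,0],[0.32,0,0,0,0],[0.38,0,0,0,0],[0.46,0,0,0,0],[0.55,0,0,0,0],[0.55,0,0,0,0]]}}

```text
clock: 25.78
position: [0.5671, 0.239, 0.0257]
ee_rot: [0.0, 0.788, -0.616, -0.0]
contact_force: [1.0, 0.4, -0.7]
width: 0.0469
```

Call:
{"op": "send_rows", "data": {"increments": [[0.6,0,0,-0.01,0],[0.7,0,0,-0.03,0],[0.75,0,0,-0.035,0],[0.75,0,0,-0.025,0],[0.75,0,0,-0.005,0]]}}

```text
clock: 26.4
position: [0.5684, 0.2395, 0.1334]
ee_rot: [-0.002, 0.788, -0.616, 0.001]
contact_force: [0.0, 0.7, -0.2]
width: 0.0638
```

```bash
python3 - <<'E'
from h import *
c,im=snap('wrist','w21');go([.5045,-.4162,.13],92)
E
```

```text
t 26.45 pos [0.5679 0.2392 0.1326] xang -76.0 F [-0.1  0.2  0.7] w 0.064 q [ 0.29  0.4   1.57 -0.    1.17  1.61]
shift [0.6208 0.2197 0.0019] tilt [ 0.003  0.001 -1.   ]
turn world deg -12.0 => tool z rad 0.209
```

View pics/w21.png

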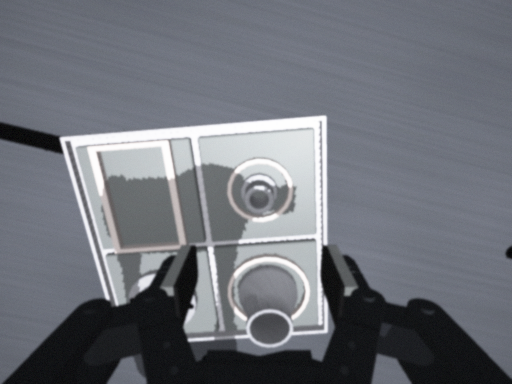

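Bung stands in its ring at (259,190). Moving to the channel.

Call:
{"op": "send_rows", "data": {"increments": [[0.75,0.014,0.005,0,0],[0.75,0.03,0.0105,0,0],[0.75,0.042,0.015,0,0],[0.75,0.047,0.0165,0,0],[0.75,0.048,0.017,0,0],[0.75,0.048,0.017,0,0],[0.75,0.048,0.017,0,0],[0.75,0.048,0.017,0,0]]}}

```text
clock: 27.45
position: [0.532, -0.1062, 0.1293]
ee_rot: [0.001, 0.788, -0.616, -0.001]
contact_force: [0.5, 0.0, 0.2]
width: 0.0642
```

Call:
{"op": "send_rows", "data": {"increments": [[0.75,0.048,0.017,0,0],[0.75,0.048,0.017,0,0],[0.75,0.048,0.017,0,0],[0.75,0.048,0.017,0,0],[0.75,0.042,0.015,0,0],[0.75,0.03,0.0105,0,0],[0.75,0.014,0.005,0,0],[0.75,0,0,0,0]]}}

```text
clock: 28.45
position: [0.5044, -0.3978, 0.1297]
ee_rot: [-0.0, 0.787, -0.616, -0.001]
contact_force: [0.1, -0.0, 0.5]
width: 0.0641
```

```bash
python3 - <<'E'
from h import *
c,im=snap('wrist','w22');go([.5045,-.4162,.13],92)
E
```

```text
t 28.5 pos [ 0.5047 -0.3968  0.1299] xang -76.1 F [-0.1 -0.2 -0.4] w 0.0643 q [-0.77  0.44  1.51  0.    1.2   0.55]
shift [ 0.0188  0.0049 -0.0001] tilt [-0.001  0.002 -1.   ]
turn world deg -11.9 => tool z rad 0.208
```

View pics/w22.png

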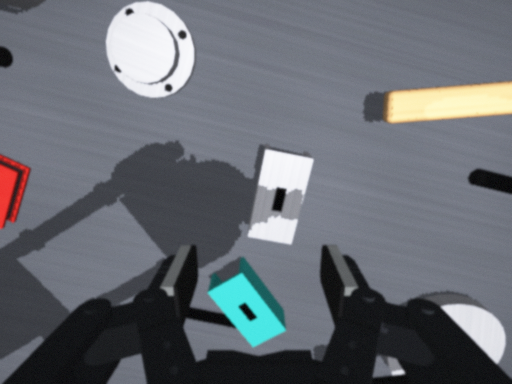

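```bash
python3 - <<'E'
from h import *
c,im=load('w22')
b=cv2.resize(im[140:255,235:325],None,fx=5,fy=5,interpolation=cv2.INTER_CUBIC);cv2.imwrite('pics/ch.png',b[:,:,::-1])
E
```

```text
(no output)
```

View pics/ch.png

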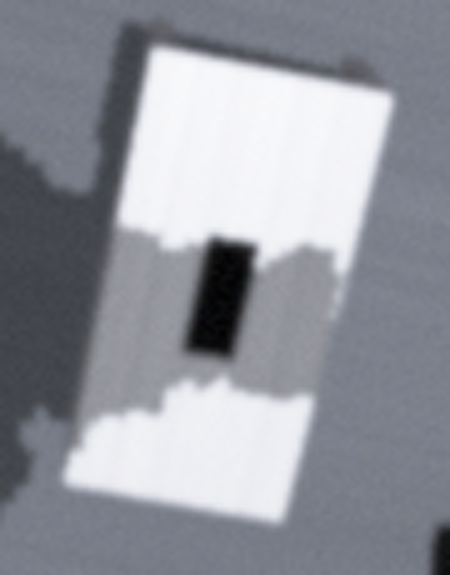

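```bash
python3 - <<'E'
from h import *
c,im=load('w22');ct,_=load('top0');cs,_=load('scene0')
q=[(151,45),(394,94),(283,523),(63,484)]
w=np.array([onz(c,235+(a+.5)/5-.5,140+(b+.5)/5-.5,.03)[:2] for a,b in q]);print(w.round(4).tolist(),w.mean(0).round(4))
for i,j in((3,0),(2,1)): d=w[i]-w[j];d=-d;print(np.degrees(np.arctan2(d[1],d[0])),np.linalg.norm(d))
s=(235+220/5,140+298/5);print('slot',onz(c,*s,.03),tri((c,*s),(ct,392.2,203.8)),tri((c,*s),(ct,392.2,203.8),(cs,106.8,222.8)))
E
```

```text
[[0.5454, -0.3928], [0.5471, -0.4335], [0.4667, -0.4374], [0.4648, -0.397]] [ 0.506  -0.4152]
2.922468800108108 0.08074928936697359
2.79760017642882 0.08052109168642574
slot [ 0.50562097 -0.41549375  0.03      ] (array([ 0.50333457, -0.41756373,  0.02546207]), [np.float64(1.5), np.float64(1.5)]) (array([ 0.50345808, -0.41639215,  0.02869238]), [np.float64(1.7), np.float64(1.7), np.float64(0.9)])
```

Call:
{"op": "send_rows", "data": {"increments": [[0.75,0.0185,0.005,0,0],[0.75,0,0,0,0.1],[0.75,0,0,0.01,0.096],[0.75,0,0,0.025,0],[0.75,0,0,0.025,0],[0.75,0,0,0.015,0],[0.75,0,0,0.005,0],[0.75,0,0,0,0]]}}

```text
clock: 29.5
position: [0.5054, -0.4171, 0.0511]
ee_rot: [0.0, 0.724, -0.69, 0.0]
contact_force: [-0.0, -0.7, 1.0]
width: 0.0639
```

```bash
python3 - <<'E'
from h import *
c,im=snap('wrist','w23');go([.5045,-.416,.0135],92.8)
E
```

```text
t 29.55 pos [ 0.5056 -0.4173  0.0515] xang -87.3 F [0.1 0.4 1.1] w 0.0636 q [-0.8   0.53  1.57 -0.    1.04  0.73]
shift [-0.0014  0.001   0.038 ] tilt [ 0.001 -0.001 -1.   ]
turn world deg 0.1 => tool z rad -0.001
```

View pics/w23.png

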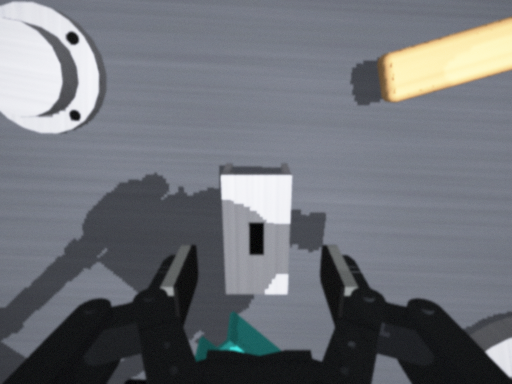

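Call:
{"op": "send_rows", "data": {"increments": [[0.75,-0.0013,0,0.014,0],[0.75,0,0,0.016,0],[0.75,0,0,0.007,0],[0.65,0,0,0,0],[0.58,0,0,0,0],[0.52,0,0,0,0],[0.45,0,0,0,0],[0.3,0,0,0,0]]}}

```text
clock: 30.55
position: [0.5054, -0.4159, 0.0146]
ee_rot: [0.0, 0.724, -0.69, 0.001]
contact_force: [0.5, 0.9, 2.8]
width: 0.039
```

Call:
{"op": "send_rows", "data": {"increments": [[0.25,0,0,0,0],[0.25,0,0,0,0]]}}

```text
clock: 30.8
position: [0.5054, -0.4159, 0.0146]
ee_rot: [0.0, 0.724, -0.69, 0.001]
contact_force: [0.0, 0.6, 5.2]
width: 0.0387
```

Call:
{"op": "send_rows", "data": {"increments": [[0.25,0,0,-0.01,0],[0.25,0,0,-0.025,0],[0.25,0,0,-0.035,0],[0.25,0,0,-0.035,0],[0.25,0,0,-0.01,0],[0.25,0,0,0,0]]}}

```text
clock: 31.55
position: [0.5048, -0.4154, 0.1286]
ee_rot: [0.0, 0.724, -0.69, -0.0]
contact_force: [0.2, -0.3, -2.9]
width: 0.0387
```

```bash
python3 - <<'E'
from h import *
c,im=snap('wrist','w24');go([.5335,.3415,.13],108.3)
E
```

```text
t 31.6 pos [ 0.5043 -0.4149  0.1275] xang -87.3 F [-0.1  0.2 -2.6] w 0.0391 q [-0.79  0.46  1.48 -0.    1.2   0.73]
shift [-0.7542 -0.0653 -0.0014] tilt [-0.002  0.001 -1.   ]
turn world deg 15.6 => tool z rad -0.272
```

View pics/w24.png

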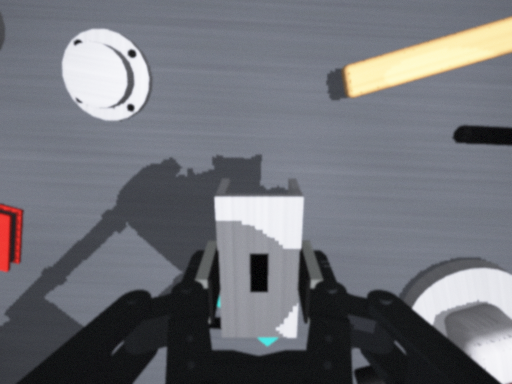

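Call:
{"op": "send_rows", "data": {"increments": [[0.25,-0.014,-0.001,0,0],[0.25,-0.03,-0.002,0,0],[0.25,-0.042,-0.004,0,0],[0.25,-0.047,-0.004,0,0],[0.25,-0.048,-0.004,0,0],[0.25,-0.048,-0.004,0,0],[0.25,-0.048,-0.004,0,0],[0.25,-0.048,-0.004,0,0]]}}

```text
clock: 32.6
position: [0.515, -0.087, 0.1276]
ee_rot: [0.0, 0.724, -0.69, -0.001]
contact_force: [0.6, -0.2, -2.1]
width: 0.0383
```

Call:
{"op": "send_rows", "data": {"increments": [[0.25,-0.048,-0.004,0,0],[0.25,-0.048,-0.004,0,0],[0.25,-0.048,-0.004,0,0],[0.25,-0.048,-0.005,0,0],[0.25,-0.048,-0.005,0,0],[0.25,-0.042,-0.004,0,0],[0.25,-0.03,-0.004,0,0],[0.25,-0.014,-0.002,0,0]]}}

```text
clock: 33.6
position: [0.5312, 0.2392, 0.1275]
ee_rot: [0.001, 0.725, -0.689, -0.001]
contact_force: [-0.1, -0.2, -2.2]
width: 0.0388
```

Call:
{"op": "send_rows", "data": {"increments": [[0.25,0,0,0,-0.09],[0.25,0,0,0,-0.1],[0.25,0,0,0,-0.082],[0.25,0,0,0,0]]}}

```text
clock: 34.1
position: [0.532, 0.2368, 0.1281]
ee_rot: [0.001, 0.81, -0.586, -0.0]
contact_force: [-0.4, 0.1, -3.1]
width: 0.0387
```

```bash
python3 - <<'E'
from h import *
go([.5335,.3415,.13],108.3)
E
```

```text
t 34.1 pos [0.532  0.2368 0.1281] xang -71.8 F [-0.4  0.1 -3.1] w 0.0387 q [ 0.3   0.36  1.65 -0.    1.14  1.55]
shift [-0.099  -0.0342 -0.002 ] tilt [-0.002 -0.001 -1.   ]
turn world deg 0.1 => tool z rad -0.001
```

Call:
{"op": "send_rows", "data": {"increments": [[0.25,-0.015,-0.005,0,0],[0.25,-0.028,-0.01,0,0],[0.25,-0.03,-0.011,0,0],[0.25,-0.018,-0.006,0,0],[0.25,-0.008,-0.002,0,0],[0.25,0,0,0,0]]}}

```text
clock: 34.85
position: [0.5336, 0.3422, 0.1285]
ee_rot: [0.0, 0.811, -0.585, 0.0]
contact_force: [-1.1, -0.8, -3.3]
width: 0.039
```

```bash
python3 - <<'E'
from h import *
c,im=snap('wrist','w25');go([.5335,.3415,.06],108.3)
E
```

```text
t 34.9 pos [0.5337 0.3417 0.1286] xang -71.7 F [ 0.3  1.2 -1.7] w 0.0386 q [ 0.46  0.43  1.53 -0.    1.18  1.71]
shift [0.     0.0002 0.0686] tilt [-0.    -0.001 -1.   ]
turn world deg -0.0 => tool z rad 0.0
```

View pics/w25.png

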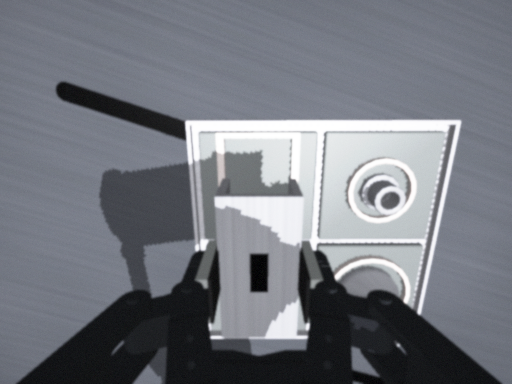

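Call:
{"op": "send_rows", "data": {"increments": [[0.25,0,0,0.012,0],[0.25,0,0,0.02,0],[0.25,0,0,0.022,0],[0.25,0,0,0.016,0],[0.25,0,0,0.01,0],[0.25,0,0,0,0]]}}

```text
clock: 35.65
position: [0.5336, 0.3418, 0.0479]
ee_rot: [0.001, 0.811, -0.586, -0.0]
contact_force: [-0.5, -0.7, -2.4]
width: 0.0387
```

```bash
python3 - <<'E'
from h import *
c,im=snap('wrist','w26');go([.5335,.3415,.0256],108.3)
E
```

```text
t 35.7 pos [0.5341 0.3421 0.0487] xang -71.7 F [ 0.1  0.2 -2.1] w 0.0389 q [ 0.46  0.51  1.62 -0.    1.01  1.71]
shift [0.0004 0.0008 0.0231] tilt [ 0. -0. -1.]
turn world deg -0.0 => tool z rad 0.0
```

View pics/w26.png

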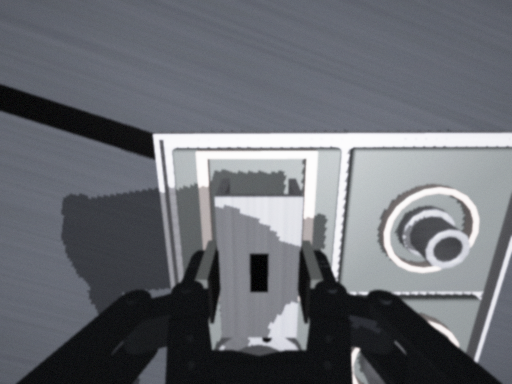

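```bash
python3 - <<'E'
from h import *
c,im=load('w26');s,p,R=pose()
f=lambda u,v,z:(R.T@(onz(c,u,v,z)-p)).round(4)
print('wall far in',f(258,159,.016),'chan front',f(258,195.5,p[2]+.0155))
print('inner l/r',f(209,165,.016),f(306,165,.016))
E
```

```text
wall far in [ 0.0003 -0.0469  0.0327] chan front [ 0.0004 -0.0411 -0.0155]
inner l/r [-0.0289 -0.0433  0.0327] [ 0.0288 -0.0432  0.0327]
```

Call:
{"op": "send_rows", "data": {"increments": [[0.25,0,0.0015,0.006,0],[0.25,0,0,0.008,0],[0.25,0,0,0.005,0],[0.25,0,0,0.002,0],[0.25,0,0,0,0]]}}

```text
clock: 36.33
position: [0.5325, 0.3417, 0.0276]
ee_rot: [0.0, 0.811, -0.585, -0.0]
contact_force: [0.1, -1.4, -1.8]
width: 0.0387
```

Call:
{"op": "send_rows", "data": {"increments": [[0.25,0,0,0.001,0],[0.25,0,0,0,0]]}}

```text
clock: 36.58
position: [0.5326, 0.3417, 0.0269]
ee_rot: [-0.0, 0.811, -0.586, 0.0]
contact_force: [-0.1, -0.1, -2.2]
width: 0.0389
```

Call:
{"op": "send_rows", "data": {"increments": [[0.25,0,0,0.001,0],[0.25,0,0,0,0]]}}

```text
clock: 36.83
position: [0.5325, 0.3417, 0.0257]
ee_rot: [0.0, 0.811, -0.585, 0.0]
contact_force: [1.1, 0.7, -3.2]
width: 0.0389
```

Call:
{"op": "send_rows", "data": {"increments": [[0.25,0,0,0.001,0],[0.25,0,0,0,0]]}}

```text
clock: 37.08
position: [0.5326, 0.3417, 0.0256]
ee_rot: [-0.0, 0.811, -0.585, 0.0]
contact_force: [-1.5, -0.7, 4.8]
width: 0.0393
```

Contact at the expected depth. Release and retreat, then check.

Call:
{"op": "send_rows", "data": {"increments": [[0.25,0,0,0,0],[0.48,0,0,0,0],[0.54,0,0,0,0],[0.6,0,0,0,0],[0.68,0,0,0,0]]}}

```text
clock: 37.7
position: [0.5326, 0.3417, 0.0246]
ee_rot: [0.0, 0.811, -0.586, -0.0]
contact_force: [-0.4, -0.2, -0.2]
width: 0.0581
```

Call:
{"op": "send_rows", "data": {"increments": [[0.7,0,0,-0.01,0],[0.7,0,0,-0.03,0],[0.7,0,0,-0.04,0],[0.7,0,0,-0.04,0],[0.7,0,0,-0.01,0]]}}

```text
clock: 38.33
position: [0.5343, 0.3426, 0.1587]
ee_rot: [-0.003, 0.811, -0.585, 0.002]
contact_force: [0.2, -0.9, -0.6]
width: 0.0599
```

Call:
{"op": "send_rows", "data": {"increments": [[0.7,0,0.015,-0.01,0],[0.7,0,0.035,-0.02,0],[0.7,0,0.045,-0.02,0],[0.7,0,0.045,-0.02,0],[0.7,0,0.03,-0.01,0],[0.7,0,0.01,0,0],[0.7,0,0,0,0]]}}

```text
clock: 39.2
position: [0.3609, 0.2848, 0.234]
ee_rot: [0.001, 0.811, -0.585, -0.0]
contact_force: [0.2, -0.0, -0.6]
width: 0.0596
```

```bash
python3 - <<'E'
from h import *
go([.5,.27,.2]);c,w=snap('wrist','w27');_,s=snap('scene','s27');_,t=snap('top','t27')
a=cv2.resize(s[135:215,280:405],None,fx=6,fy=6,interpolation=cv2.INTER_CUBIC);cv2.imwrite('pics/s27c.png',a[:,:,::-1])
E
```

```text
t 39.2 pos [0.3609 0.2848 0.234 ] xang -71.7 F [ 0.2 -0.  -0.6] w 0.0596 q [ 0.52  0.1   1.73 -0.    1.32  1.77]
shift [ 0.0578 -0.1274  0.0339] tilt [-0.001 -0.001 -1.   ]
```

View pics/w27.png

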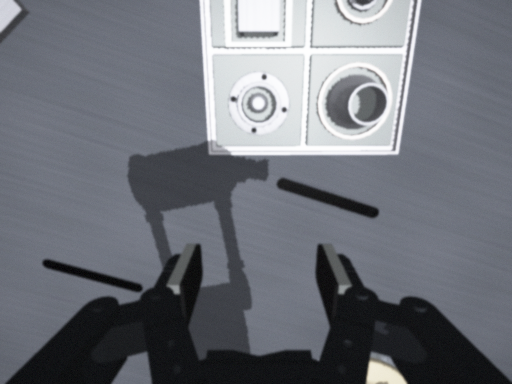

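View pics/s27c.png

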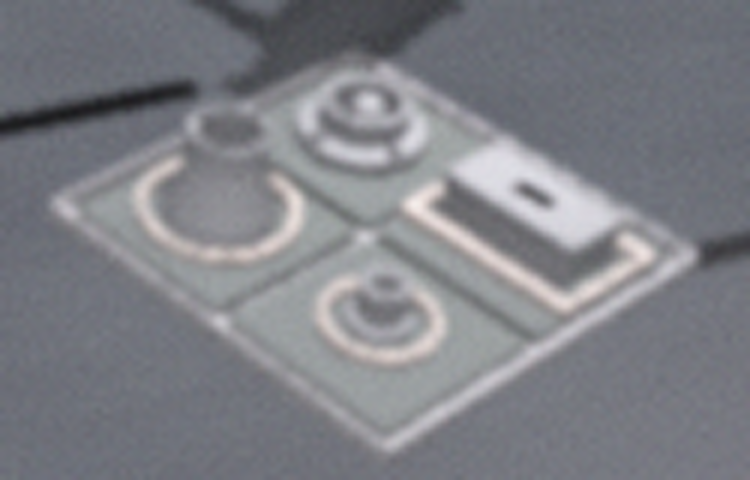

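View pics/t27.png

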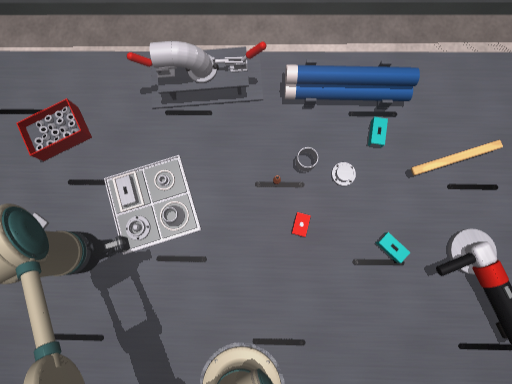

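All four parts sit inside their nests in each view, and nothing else has moved. As a last check I'll triangulate the top heights for seating.

```bash
python3 - <<'E'
from h import *
ct,t=load('t27');cs,_=load('s27')
a=cv2.resize(t[140:265,95:210],None,fx=4.7,fy=4.7,interpolation=cv2.INTER_CUBIC);cv2.imwrite('pics/t27c.png',a[:,:,::-1])
E
```

```text
(no output)
```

View pics/t27c.png

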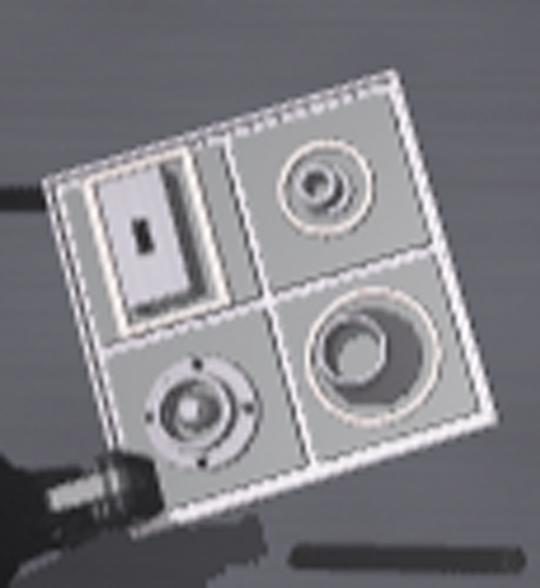

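```bash
python3 - <<'E'
from h import *
ct,_=load('t27');cs,_=load('s27')
f=lambda p,s,o:[(p[i]+.5)/s-.5+o[i] for i in(0,1)]
for k,a,b,e in (('chan',(142,236),(532,193),.038),('red',(353,350),(230,127),.064),('bung',(319,183),(387,284),.036),('fl',(193,407),(369,100),.034)):
    print(k,*tri((ct,*f(a,4.7,(95,140))),(cs,*f(b,6,(280,135)))),'expected',e)
manip.sign_off(); print(manip.get_state()['clock'])
E
```

```text
chan [0.53047246 0.33987346 0.04277329] [np.float64(0.6), np.float64(0.6)] expected 0.038
red [0.46137981 0.20211952 0.06785571] [np.float64(0.6), np.float64(0.6)] expected 0.064
bung [0.5657821  0.23645297 0.03901213] [np.float64(1.0), np.float64(1.0)] expected 0.036
fl [0.4284599  0.30439155 0.03885035] [np.float64(0.7), np.float64(0.7)] expected 0.034
the job is handed in; nothing more can be done
the job is handed in; nothing more can be done
```

I laid out the four parts in the order asked: flange over the post, reducer in the large pocket, bung in the small pocket, channel in the trough. Each was lowered until it touched, with at most about 18 N of contact force, and released there. The job was handed in at about 39 s. The blank flange, the stub and the turquoise pieces were left where they lay.

**Last checks:** the wrist, scene and top views show each part upright and inside its nest, with no visible tilt or part resting on a wall. The gripper was clear of everything.

**Disagreement:** the part tops triangulate 3–5 mm above the height for a seated part, even though the pictures show them flat:

| Part | Measured top (mm) | Expected top (mm) |
|---|---|---|
| Channel | 42.8 | 38 |
| Reducer | 67.9 | 64 |
| Bung | 39.0 | 36 |
| Flange | 38.9 | 34 |

- **Camera bias:** before anything was placed, the empty nests already read high by the same method, the walls by about 1.7 mm and the post by 3.5 mm.
- **Contact heights:** each part touched down about 11 mm above its height on the table, against the 8 mm stated.
- **What I conclude:** because the offset is nearly the same for all four, I put it down mostly to a calibration or height offset rather than bad seating. I have no independent measurement to prove that.

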